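Set out the wax row on the sloped stand in reverse order

TASK

Move the three wax bars and the cork from their row of cradles to the sloped stand, one in the middle of each marked bay, in reverse order: seen from the robot, the piece at the left end of the row goes to the right-hand bay, and so on. Lay each one flat and straight up the slope with its lower end against the cleat so that it cannot slide off. Leave the red-lidded tin where it is.

Things in the scene. Friction and masses are not known exactly. Their poses are not given: they have to be found in the camera images.
- red_centre (a point): red wax bar, 110 mm long, 36 mm wide, 19 mm high, loose, at the start lying in the cradle with the red tag (its underside 26 mm above the bench) and overhanging the pad by a few mm on both sides. The point is its centre, half-way up. y runs along its length, x across its width, z up.
- white_centre (a point): cream-white wax bar, 120 mm long, 36 mm wide, 19 mm high, loose, at the start lying in the cradle with the white tag (its underside 26 mm above the bench) and overhanging the pad by a few mm on both sides. The point is its centre, half-way up. y runs along its length, x across its width, z up.
- green_centre (a point): short green wax bar, 85 mm long, 36 mm wide, 19 mm high, loose, at the start lying in the cradle with the green tag (its underside 26 mm above the bench) and overhanging the pad by a few mm on both sides. The point is its centre, half-way up. y runs along its length, x across its width, z up.
- cork_centre (a point): brown waxing cork block, 70 mm long, 40 mm wide, 28 mm high, loose, at the start lying in the cradle with the cork-brown tag (its underside 26 mm above the bench) and overhanging the pad by a few mm on both sides. The point is its centre, half-way up. y runs along its length, x across its width, z up.
- cradle_red: fixed grey cradle, red tag block on its end towards the robot. Origin: centre of its underside, on a 12 mm plywood board; x away from the tag, y left along the row, z up. Support pad 28 mm wide, its top 14 mm above the origin; end stops rise 8 mm above it, inner faces 64 mm either side of the origin. The four cradles stand in a row, 75 mm apart in y, in an order that changes.
- cradle_white: fixed grey cradle, white tag block on its end towards the robot. Origin: centre of its underside, on a 12 mm plywood board; x away from the tag, y left along the row, z up. Support pad 28 mm wide, its top 14 mm above the origin; end stops rise 8 mm above it, inner faces 64 mm either side of the origin. The four cradles stand in a row, 75 mm apart in y, in an order that changes.
- cradle_green: fixed grey cradle, green tag block on its end towards the robot. Origin: centre of its underside, on a 12 mm plywood board; x away from the tag, y left along the row, z up. Support pad 28 mm wide, its top 14 mm above the origin; end stops rise 8 mm above it, inner faces 64 mm either side of the origin. The four cradles stand in a row, 75 mm apart in y, in an order that changes.
- cradle_cork: fixed grey cradle, cork-brown tag block on its end towards the robot. Origin: centre of its underside, on a 12 mm plywood board; x away from the tag, y left along the row, z up. Support pad 28 mm wide, its top 14 mm above the origin; end stops rise 8 mm above it, inner faces 64 mm either side of the origin. The four cradles stand in a row, 75 mm apart in y, in an order that changes.
- face: sloped brown board of the fixed wooden stand, 18 degrees, low towards the robot, 310 mm wide, with a cleat 14 mm high along the low edge. Origin: on the surface, where it meets the cleat, mid-width, 35 mm above the bench; x up the slope (board ends at 142 mm), y left, z square out of it. Four bays: flush black strips 46 mm wide, centre lines at y = +112.5, +37.5, -37.5, -112.5 mm.
- tin_centre (a point): round wax tin with a red lid, 66 mm across, 30 mm high, loose, standing on the bench beyond the left end of the work; not to be moved. The point is its centre. (Between the row and the stand, along the x axis near y = 0 from x = 0.2 to 0.52 m, stands a fixed ski vice, a rail with black rubber top 0.16 m high, 0.18 m at its near end: carry things over it.)

How it is judged:
By the outcome, as a careful person would: the job done as asked, in the order asked, and still so for the second after the job is handed in, with the robot touching nothing.
It also fails if it takes over 117 s, if anything falls off the work surface, if the arm or the gripper's body presses on something with over 40 N, if the wrist force passes 120 N, or if a joint passes its speed limit or range.

ROBOT

A 6-joint arm with a two-finger parallel gripper is mounted at the origin on a cart in front of the work surface, level with it; the furniture and walls round the work are solid. World frame = base frame: x ahead of the robot, y to its left, z up, the work surface at z = 0. Lengths are in m, angles in rad, forces in N, time in s.
With the tool pointing down it reaches from about 0.375 to 0.975 m from the base axis. Payload 3.8 kg.
Tool frame: the origin (TCP) lies on the centre line of the jaws, within the pads' length; the fingertips stand 25 mm ahead of it and the grasp point (between the pads) lies 6 mm ahead of it; z points along the fingers, y is the line along which they close (so a half turn about z gives the same grasp; the last joint's range is limited). The gripper opens to 85 mm and grips with 20 to 120 N. Pads are 22 mm wide; open, the fingers measure 114 mm over their backs; the gripper's body (76 mm by 85 mm) begins 54 mm behind the grasp point. The pads swing forward as they close: fully open they stand 13 mm farther back than shut.
Start: joints at [1.165, 0.264, 1.604, -0, 1.274, -0.037], TCP at [0.243, 0.63, 0.221] pointing down, gripper open.
Joint ranges: [-2.63, 2.63], [-0.94, 2.18], [0.31, 2.57], [-1.31, 4.45], [0, 2.66], [-2.55, 2.55]. Speed limits (rad/s): [2.57, 2.57, 3.14, 3.14, 3.14, 3.14].

INTERFACE

Orientations are given as a rotation vector (axis times angle).
In Python, from workcell import bot gives the robot as it stands. The module is installed in compiled form; this text tells all that it offers.
- The arm moves only by the tool play_rows, never from a script. Its argument "commands" is a list that holds one entry, the list of rows, each a list of 7 numbers: the shift along the tool's x, y, z as a fraction of full scale, then the turn, a rotation vector about the tool's x, y, z as a fraction of full scale, then the closure, from -1 (fully open) to 1 (shut). A call has 1 to 8 rows; each row is the pose to reach, as a shift and turn from the pose commanded when the call began, along the tool's axes at that moment, turning the shorter way round; what a row does not reach only later rows make up. Full scale, the value 1, is 60 cm for a shift and 180 degrees for a turn. A row lasts 1/10 s, in which the tool goes at most 50 mm and 8.59 degrees, less where a joint would pass 70% of its speed; a pose out of reach is approached as far as the arm can. A call with a number of a shift or a turn outside -1 to 1 is refused whole. A call with a gripper value outside its range is refused whole. The fingers move at their own pace and stop on an object; "force" is the grip in N (left out, the last holds). Time passes only in rows, so rows that repeat a pose let the fingers close. It gives the time, the measured TCP pose, the force, the opening and the grip force at its end, in the units of the state.
- bot.read_state(): the state, without advancing time (a new reading comes with each control period).
- bot.read_camera(name): name is "scene" or "top" or "wrist"; returns the picture (420x560x3 uint8, blue, green, red); there is no depth.
- bot.camera_params(name): a dict with "fov_y" (degrees; the focal length in pixels is half the picture's height over the tangent of half this angle, whatever the lens; pixels are square), "cx", "cy" (the principal point, pixels), "rvec" (rotation vector, rad) and "tvec" (3), from world to camera coordinates, as OpenCV has them. Camera axes: x right, y down, z forward; pixel columns grow to the right and rows downward; lengths in m; the calibration is good to about 2 mm. The wrist camera is an equidistant fisheye: a pixel r from the principal point sees the ray r / f radians off the axis. A picture is of the moment at which its call begins: read the wrist's pose just before it. camera_params takes no time and is no camera call; for the wrist camera it gives the pose at the moment of the call.
- bot.finish_job(): hands the job in; it is judged then, once.
The state is a dict: "time": time; "q": joint angles; "joint_vel": joint speeds; "joint_torque": joint torques, N m; "tool_pos": TCP position; "tcp_rot": TCP orientation; "wrist_force": force on the tool from outside, world axes, zero at the start; "torque": the same for the moment, N m; "width": opening from 0.0 (shut) to 1.0 (fully open); "grip_force": force on a finger pad.
Only numpy, scipy, OpenCV 4.12 (cv2) and the standard library are available. Lean on these libraries where they do the work, as an engineer would, in place of code of your own. Each camera call takes 0.05 s, during which the arm holds its last target. There are 200 camera calls.

## Working session

There is one attempt and no reset: what is moved stays moved. The work goes in short steps, Python scripts to look and compute and a tool call to move; the robot and the scene stay as the last step left them, time stands still between calls to the robot, and variables do not carry over. Pictures are saved under pics/ and viewed, at most 14 in all, crops included, and the job is handed in when it is done.

Besides the shell and the picture viewer there is one more tool, called after "Emit:" as a command line: name --argument value ..., lists and objects as JSON in quotes. play_rows: Moves the arm, as the interface text tells. Its arguments: {"type":"object","properties":{"commands":{"type":"array"},"force":{"type":"number"}},"required":["commands"]}

```bash
mkdir -p pics; python3 - <<'E'
from workcell import bot
import cv2
s=bot.read_state();print(s)
for n in("scene","top","wrist"):
    print(n,bot.camera_params(n)); cv2.imwrite(f"pics/{n}0.png",bot.read_camera(n))
E
```

```text
{'time': 0.0, 'q': array([ 1.16513884e+00,  2.64757968e-01,  1.60539496e+00,  1.45372864e-05,
        1.27368664e+00, -3.69102700e-02]), 'joint_vel': array([-1.21977306e-03,  2.13527673e-04, -5.67158192e-04, -1.37523050e-04,
       -6.47146923e-05,  8.16663701e-04]), 'joint_torque': array([-1.27811461e-03, -5.15122426e+01, -3.67302775e+01, -3.78330569e-04,
        1.29015947e-02, -5.15976115e-07]), 'tool_pos': array([0.24300493, 0.62892535, 0.21934748]), 'tcp_rot': array([-0.57586403, -3.08784547,  0.00343805]), 'wrist_force': array([-0.56390662, -0.10742269,  0.23583387]), 'torque': array([0.01573799, 0.06983347, 0.01051067]), 'grip_force': 0.0, 'width': 1.0007059578679098}
scene {'fov_y': 52.76226634610856, 'cx': 282.19111370349816, 'cy': 205.7890656552057, 'rvec': array([ 1.99240149, -0.88039372,  0.50293233]), 'tvec': array([-0.25271465,  0.26869763,  1.10276693])}
top {'fov_y': 42.37620445607115, 'cx': 271.7922314023438, 'cy': 208.50725936422805, 'rvec': array([ 1.9702155 , -2.14312161,  0.32632096]), 'tvec': array([0.10597056, 0.47030121, 1.44288454])}
wrist {'fov_y': 65.70646984690485, 'cx': 279.30015003168387, 'cy': 213.1518690466344, 'rvec': array([-2.37937708, -1.63140253, -0.24186506]), 'tvec': array([-0.67340037, -0.03731258,  0.37924707])}
```

View pics/top0.png

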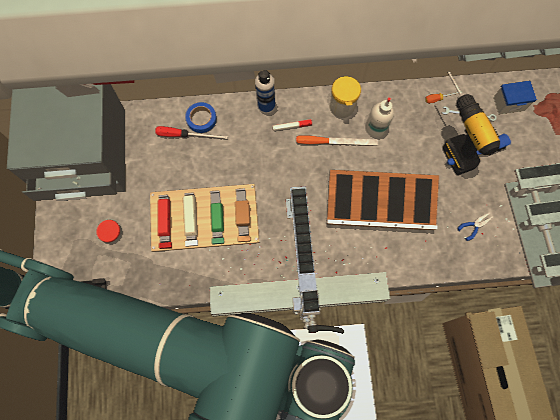

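View pics/scene0.png

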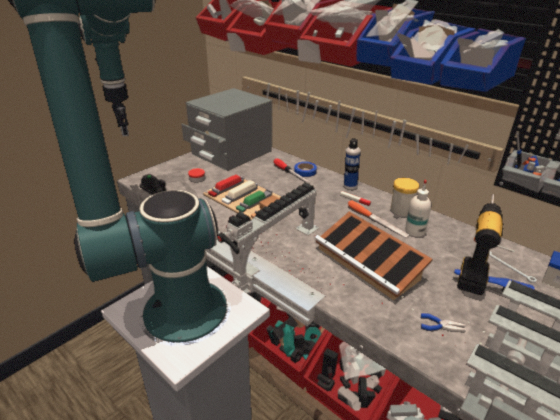

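The top picture shows the row, left to right: red (164,217), white (190,217), green (216,218) and cork (242,212). The stand is at about (383,200), and the tin at (108,231). Next I'll look at the wrist picture.

View pics/wrist0.png

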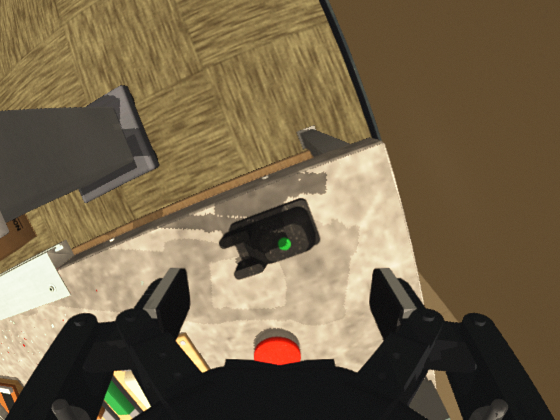

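```bash
python3 - <<'E'
import cv2
a=cv2.imread('pics/top0.png')
cv2.imwrite('pics/crop1.png',cv2.resize(a[160:260,140:450],(0,0),fx=2.58,fy=2.58,interpolation=cv2.INTER_CUBIC))
E
```

```text
(no output)
```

View pics/crop1.png

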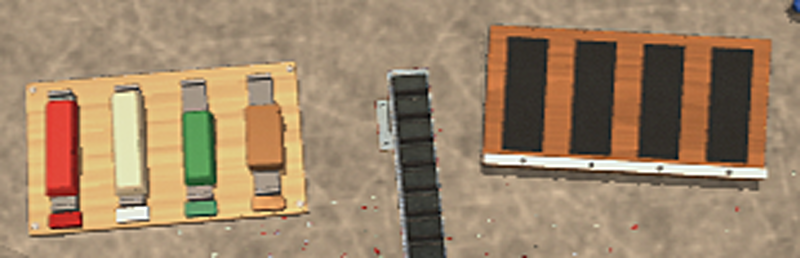

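The crop confirms the order red, white, green, cork from the left, with the tags towards the robot. The stand's strips are clear, and the white cleat runs along the low edge at crop (625,165). I'll fit box silhouettes next.

```bash
cat > h.py <<'E'
import numpy as np, cv2
from scipy.optimize import least_squares
from scipy.spatial.transform import Rotation as R
DIM=dict(red=(.110,.036,.019),white=(.120,.036,.019),green=(.085,.036,.019),cork=(.070,.040,.028))
SL=np.radians(18)
def proj(P,c,fish=False):
    P=np.atleast_2d(P)@R.from_rotvec(c['rvec']).as_matrix().T+c['tvec']
    f=210/np.tan(np.radians(c['fov_y'])/2)
    r=np.hypot(P[:,0],P[:,1])
    k=f*np.arctan2(r,P[:,2])/r if fish else f/P[:,2]
    return P[:,:2]*k[:,None]+[c['cx'],c['cy']]
def ray(uv,c,fish=False):
    d=(np.array(uv,float)-[c['cx'],c['cy']])/(210/np.tan(np.radians(c['fov_y'])/2))
    r=np.hypot(*d); v=np.r_[d/r*np.sin(r),np.cos(r)] if fish else np.r_[d,1]
    M=R.from_rotvec(c['rvec']).as_matrix(); return -M.T@c['tvec'],M.T@v
def onz(uv,c,z,fish=False):
    o,v=ray(uv,c,fish); return o+v*(z-o[2])/v[2]
def masks(img):
    h=cv2.cvtColor(img,cv2.COLOR_BGR2HSV)
    H,S,V=[h[...,i].astype(int) for i in range(3)]
    return dict(red=((H<5)|(H>174))&(S>150)&(V>60),white=(H>18)&(H<40)&(S>18)&(S<75)&(V>150),
      green=(H>45)&(H<85)&(S>90),cork=(H>6)&(H<16)&(S>110)&(V>80),black=(V<60))
def comps(m,amin=20):
    n,l,s,c=cv2.connectedComponentsWithStats(m.astype(np.uint8))
    return sorted([(s[i,4],c[i],l==i) for i in range(1,n) if s[i,4]>amin],key=lambda t:-t[0])
def mom(pts=None,mask=None):
    m=cv2.moments(mask.astype(np.uint8),True) if mask is not None else cv2.moments(pts.astype(np.float32))
    a=.5*np.arctan2(2*m['mu11'],m['mu20']-m['mu02'])
    return m['m10']/m['m00'],m['m01']/m['m00'],a,m['m00']
def box(x,y,z,yaw,d):
    s=np.array([[i,j,k] for i in(-1,1) for j in(-1,1) for k in(-1,1)])*np.array(d)/2
    return s@R.from_euler('z',yaw).as_matrix().T+[x,y,z]
def fitbox(mask,c,d,z,fish=False):
    t=mom(mask=mask); p0=onz(t[:2],c,z,fish)
    def f(p):
        q=mom(pts=cv2.convexHull(proj(box(p[0],p[1],z,p[2],d),c,fish).astype(np.float32)))
        da=(q[2]-t[2]+np.pi/2)%np.pi-np.pi/2
        return [q[0]-t[0],q[1]-t[1],40*da]
    r=least_squares(f,[p0[0],p0[1],0],diff_step=1e-4,x_scale=[.1,.1,.5])
    q=mom(pts=cv2.convexHull(proj(box(r.x[0],r.x[1],z,r.x[2],d),c,fish).astype(np.float32)))
    return r.x,r.cost,t[3]/q[3]
E
python3 - <<'E'
from workcell import bot
from h import *
np.set_printoptions(precision=4,suppress=True)
c=bot.camera_params('top'); a=cv2.imread('pics/top0.png'); M=masks(a)
print('cam',ray((280,210),c)[0])
for n,d in DIM.items():
    m=M[n].copy(); m[:180]=0;m[260:]=0;m[:,:145]=0;m[:,270:]=0
    for A,ce,k in comps(m)[:2]: print(n,A,ce)
    print(fitbox(comps(m)[0][2],c,d,.026+d[2]/2))
m=M['black'].copy(); m[:165]=0;m[235:]=0;m[:,:325]=0;m[:,445:]=0
for A,ce,k in comps(m)[:5]:
    print('strip',A,ce,mom(mask=k)[2],onz(ce,c,.035+.07*np.sin(SL)))
h=cv2.cvtColor(a,cv2.COLOR_BGR2HSV); w=(h[...,1]<40)&(h[...,2]>170); w[:200]=0;w[240:]=0;w[:,:320]=0;w[:,450:]=0
k=comps(w)[0][2]
for u in range(335,435,14):
    r=np.where(k[:,u])[0]; print(u,r, onz((u,r.min()-.5),c,.049),a[r.min()-3:r.max()+3,u].tolist() if u==377 else '')
E
```

```text
cam [0.0193 0.0957 1.5182]
red 440 [163.525  217.0841]
red 69 [165.0145 244.7681]
(array([0.4906, 0.376 , 0.    ]), np.float64(0.3413165920087743), 0.8233674231653437)
white 337 [188.5816 213.6944]
(array([0.4948, 0.3041, 0.    ]), np.float64(0.2998617277400483), 0.5964114738904955)
green 335 [216.809  217.1433]
green 62 [217.5323 240.3387]
(array([0.4773, 0.224 , 0.    ]), np.float64(0.07728347677109419), 0.8386609002063772)
cork 356 [242.2528 212.2275]
cork 69 [243.8986 238.2464]
(array([ 0.4841,  0.1504, -0.    ]), np.float64(1.0071761168296736), 0.9441229049237458)
strip 660 [422.5152 200.3242] -1.5109058936212696 [ 0.4708 -0.3627  0.0566]
strip 654 [369.6391 197.4755] -1.5152883472362253 [ 0.492  -0.2144  0.0566]
strip 650 [395.9938 198.9754] -1.5128860622918234 [ 0.4812 -0.2884  0.0566]
strip 647 [343.2365 196.1221] -1.5133876194491838 [ 0.5024 -0.1401  0.0566]
335 [220 221 222 223] [ 0.4376 -0.1096  0.049 ] 
349 [221 222 223] [ 0.4313 -0.1486  0.049 ] 
363 [222 223 224] [ 0.4251 -0.1876  0.049 ] 
377 [222 223 224 225] [ 0.4217 -0.2269  0.049 ] [[58, 98, 164], [58, 103, 172], [36, 91, 180], [252, 252, 237], [230, 236, 230], [225, 238, 233], [245, 255, 251], [19, 39, 71], [70, 88, 102]]
391 [223 224 225 226] [ 0.4155 -0.2657  0.049 ] 
405 [224 225 226] [ 0.4092 -0.3045  0.049 ] 
419 [225 226 227] [ 0.403  -0.3433  0.049 ] 
433 [225 226 227 228] [ 0.3997 -0.3825  0.049 ]
```

```bash
cat >> h.py <<'E'
def pose(yaw,tilt=0):
    # tool z down (tilted about row-y so that it meets a slope rising ahead), tool y = +y of frame at yaw
    zt=np.array([np.sin(tilt),0,-np.cos(tilt)]); y=np.array([0,1.,0]); x=np.cross(y,zt)
    return R.from_euler('z',yaw)*R.from_matrix(np.c_[x,y,zt])
def chain(wps,s):
    # wps: list of (pos, Rot); prints the shift/turn fractions of each leg in the tool frame at its start
    p,r=np.array(s['tool_pos']),R.from_rotvec(s['tcp_rot'])
    for P,Q in wps:
        d=r.inv().apply(np.array(P)-p); t=(r.inv()*Q).as_rotvec()
        n=max(np.linalg.norm(d)/.05,np.degrees(np.linalg.norm(t))/8.59)
        print(np.round(np.r_[d/.6,t/np.pi],4).tolist(),'rows>=%.1f'%n); p,r=np.array(P),Q
E
python3 - <<'E'
from workcell import bot
from h import *
np.set_printoptions(precision=4,suppress=True)
c=bot.camera_params('top'); s=bot.read_state(); w=bot.camera_params('wrist')
r=R.from_rotvec(s['tcp_rot']); M=R.from_rotvec(w['rvec']).as_matrix()
print('cam in tool',r.inv().apply(-M.T@w['tvec']-s['tool_pos']),'\n',(r.inv().as_matrix()@M.T))
T=np.array([onz(p,c,.03)[:2] for p in((165.01,244.77),(217.53,240.34),(243.9,238.25))]);d=T[0]-T[2];print(T,'row yaw',np.arctan2(-d[0],d[1]))
yr=np.arctan2(-d[0],d[1])
chain([((.45,.25,.28),pose(yr))],s)
E
```

```text
cam in tool [ 0.0754 -0.0004 -0.1525] 
 [[-0.0003 -0.956  -0.2934]
 [ 1.     -0.0002 -0.0003]
 [ 0.0002 -0.2934  0.956 ]]
[[0.4097 0.3748]
 [0.4101 0.2262]
 [0.4098 0.1513]] row yaw 0.0004871347459144982
[-0.5494, -0.4652, -0.0998, -0.0006, -0.0001, -0.1175] rows>=8.7
```

```bash
python3 - <<'E'
from workcell import bot
from h import *
chain([((.5,.26,.28),pose(0))],bot.read_state())
E
```

```text
[-0.6211, -0.4196, -0.0999, -0.0006, -0.0001, -0.1174] rows>=9.1
```

Emit:
play_rows --commands '[[[-0.31, -0.21, -0.1, 0, 0, -0.06, -0.2], [-0.31, -0.21, -0.1, 0, 0, -0.06, -0.2], [-0.62, -0.42, -0.1, 0, 0, -0.1174, -0.2], [-0.62, -0.42, -0.1, 0, 0, -0.1174, -0.2], [-0.62, -0.42, -0.1, 0, 0, -0.1174, -0.2], [-0.62, -0.42, -0.1, 0, 0, -0.1174, -0.2], [-0.62, -0.42, -0.1, 0, 0, -0.1174, -0.2], [-0.62, -0.42, -0.1, 0, 0, -0.1174, -0.2]]]'

```text
time: 0.95
tool_pos: [0.4686, 0.3039, 0.2754]
tcp_rot: [0.0, -3.142, 0.0]
wrist_force: [0.8, -0.0, 0.2]
width: 0.599
grip_force: 0.0
```

Emit:
play_rows --commands '[[[0, 0, 0, 0, 0, 0, -0.2], [0, 0, 0, 0, 0, 0, -0.2], [0, 0, 0, 0, 0, 0, -0.2]]]'

```text
time: 1.25
tool_pos: [0.4673, 0.3064, 0.2749]
tcp_rot: [0.001, -3.141, -0.0]
wrist_force: [-0.4, 0.9, -0.3]
width: 0.601
grip_force: 0.0
```

```bash
python3 - <<'E'
from workcell import bot
from h import *
import pickle
s=bot.read_state();w=bot.camera_params('wrist');a=bot.read_camera('wrist');print(s['tool_pos'],s['tcp_rot'],s['q'],s['width'])
cv2.imwrite('pics/w1.png',a);pickle.dump((s,w),open('w1.pkl','wb'))
E
```

```text
[0.46734016 0.30636363 0.27491271] [ 5.76221059e-04 -3.14057015e+00 -2.93888767e-04] [ 5.35253189e-01  1.47898606e-02  1.78616524e+00  7.00689583e-04
  1.34142171e+00 -1.03606967e+00] 0.6012697834543023
```

View pics/w1.png

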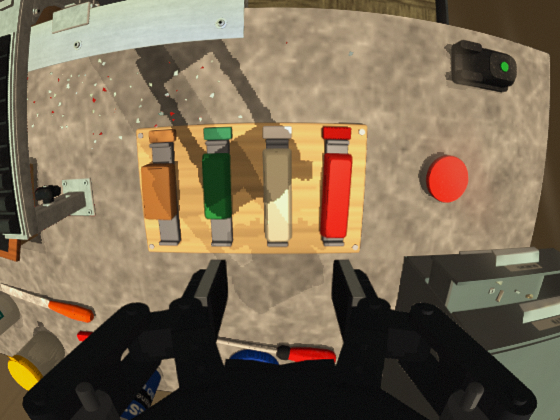

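The wrist view shows the whole row: cork (160,192), green (217,186), white (277,192) and red (336,197). It's partly in shadow. Now for the fine fit.

```bash
cat >> h.py <<'E'
def fit2(mask,c,d,z,fish=True):
    ct=max(cv2.findContours(mask.astype(np.uint8),0,2)[0],key=cv2.contourArea)
    t=mom(mask=mask); p0=onz(t[:2],c,z,fish)
    ys,xs=np.nonzero(mask)
    M=mask.astype(np.uint8); S=8
    x0,y0,x1,y1=xs.min()-6,ys.min()-6,xs.max()+7,ys.max()+7
    B=cv2.resize(M[y0:y1,x0:x1],None,fx=S,fy=S,interpolation=cv2.INTER_NEAREST)
    def cost(p):
        b=box(p[0],p[1],z,p[2],d); h=cv2.convexHull(((proj(b,c,fish)-[x0-.5,y0-.5])*S).astype(np.float32))
        I=np.zeros_like(B); cv2.fillConvexPoly(I,np.round(h).astype(np.int32),1); return 1-(I&B).sum()/(I|B).sum()
    from scipy.optimize import minimize
    best=min((minimize(cost,[p0[0]+dx,p0[1],0],method='Nelder-Mead',options=dict(initial_simplex=np.array([p0[0]+dx,p0[1],0])+np.array([[0,0,-.02],[.006,0,0.02],[0,.006,0.02],[-.004,-.004,0.0]]),xatol=1e-5,fatol=1e-5)) for dx in(0,)),key=lambda r:r.fun)
    return best.x,1-best.fun
E
python3 - <<'E'
from h import *
import pickle
np.set_printoptions(precision=4,suppress=True)
s,c=pickle.load(open('w1.pkl','rb')); a=cv2.imread('pics/w1.png')
h=cv2.cvtColor(a,cv2.COLOR_BGR2HSV)
for n,p in dict(cork=(160,192),green=(217,186),white1=(272,170),white2=(284,225),red=(336,197),wood1=(245,190),wood2=(310,170),wood3=(310,220),pad=(277,243),corktop=(160,170)).items(): print(n,h[p[1],p[0]])
M=masks(a)
H,S,V=[h[...,i].astype(int) for i in range(3)]
M['white']=(S<100)&(H>14)&(H<40)&(V>80)
M['green']=(H>45)&(H<85)&(S>90)
M['cork']=(H<14)&(S>110)&(V>40)
out=a.copy()
for n,d in DIM.items():
    m=M[n].copy(); m[:141]=0;m[245:]=0;m[:,:135]=0;m[:,370:]=0
    if n=='white': m[:,:258]=0;m[:,300:]=0
    m=cv2.morphologyEx(m.astype(np.uint8),cv2.MORPH_OPEN,np.ones((3,3)))
    k=comps(m)[0][2]; x,i=fit2(k,c,d,.026+d[2]/2); print(n,k.sum(),x,'iou %.3f'%i)
    hull=cv2.convexHull(proj(box(x[0],x[1],.026+d[2]/2,x[2],d),c,True).astype(np.float32)); cv2.polylines(out,[np.round(hull).astype(int)],True,(255,0,255),1)
for n,p in dict(cork=(161,135.5),green=(218,134),white=(277,133),red=(337,133)).items(): print('tag',n,onz(p,c,.03,True))
cv2.imwrite('pics/w1f.png',cv2.resize(out[110:270,120:390],None,fx=2.9,fy=2.9))
E
```

```text
cork [ 14 185 179]
green [ 63 168  56]
white1 [ 19  97 163]
white2 [ 24  73 238]
red [  3 219 238]
wood1 [ 17 153 130]
wood2 [ 16 147 142]
wood3 [ 21 130 238]
pad [15 47 98]
corktop [ 14 181 186]
red 2224 [0.4903 0.3765 0.0087] iou 0.826
white 2129 [ 0.492   0.304  -0.0156] iou 0.747
green 1745 [ 0.4777  0.228  -0.0398] iou 0.815
cork 2394 [0.4844 0.3744 0.0351] iou 0.618
tag cork [0.4107 0.1563 0.03  ]
tag green [0.4121 0.231  0.03  ]
tag white [0.412  0.3034 0.03  ]
tag red [0.411  0.3768 0.03  ]
```

View pics/w1f.png

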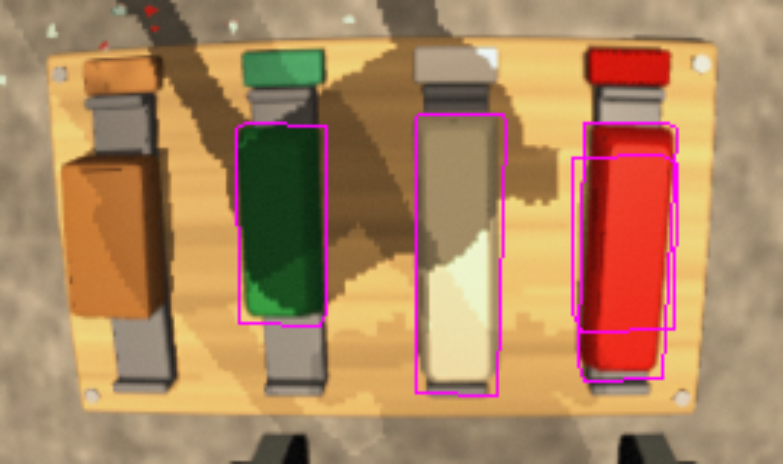

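The outlines show that red, white and green are found and lie straight. The cork mask failed, but its top face is centred at crop (112,237). Both views agree on positions to within 2–4 mm, and the jaws open to 51 mm, so I'll pick red.

```bash
python3 - <<'E'
from workcell import bot
from h import *
import pickle
s,c=pickle.load(open('w1.pkl','rb'))
print(onz((158.6,191.7),c,.054,True), onz(((627)/2.9+120,250/2.9+110),c,.045,True))
chain([((.490,.376,.10),pose(0)),((.490,.376,.052),pose(0))],bot.read_state())
E
```

```text
[0.47850272 0.15709927 0.054     ] [0.48725885 0.37582685 0.045     ]
[-0.0386, 0.1153, 0.2914, 0.0, -0.0003, 0.0005] rows>=3.8
[0.0, 0.0, 0.08, 0.0, 0.0, 0.0] rows>=1.0
```

Emit:
play_rows --commands '[[[-0.0386, 0.1153, 0.29, 0, 0, 0, -0.2], [-0.0386, 0.1153, 0.29, 0, 0, 0, -0.2], [-0.0386, 0.1153, 0.29, 0, 0, 0, -0.2], [-0.0386, 0.1153, 0.29, 0, 0, 0, -0.2], [-0.0386, 0.1153, 0.29, 0, 0, 0, -0.2], [-0.0386, 0.1153, 0.29, 0, 0, 0, -0.2], [-0.0386, 0.1153, 0.29, 0, 0, 0, -0.2]]]'

```text
time: 2.0
tool_pos: [0.4919, 0.3763, 0.1037]
tcp_rot: [-0.002, 3.139, 0.003]
wrist_force: [-0.0, -0.1, -0.3]
width: 0.602
grip_force: 0.0
```

Emit:
play_rows --commands '[[[0, 0, 0.03, 0, 0, 0, -0.2], [0, 0, 0.06, 0, 0, 0, -0.2], [0, 0, 0.08, 0, 0, 0, -0.2], [0, 0, 0.08, 0, 0, 0, -0.2], [0, 0, 0.08, 0, 0, 0, -0.2]]]'

```text
time: 2.5
tool_pos: [0.4919, 0.3753, 0.0547]
tcp_rot: [0.0, 3.14, 0.002]
wrist_force: [-0.4, -0.1, -0.6]
width: 0.595
grip_force: 0.0
```

Emit:
play_rows --commands '[[[0, 0, 0.0045, 0, 0, 0, -0.2], [0, 0, 0.0045, 0, 0, 0, 1], [0, 0, 0.0045, 0, 0, 0, 1], [0, 0, 0.0045, 0, 0, 0, 1], [0, 0, 0.0045, 0, 0, 0, 1], [0, 0, 0.0045, 0, 0, 0, 1], [0, 0, 0.0045, 0, 0, 0, 1]]]' --force 40

```text
time: 3.2
tool_pos: [0.4911, 0.375, 0.0506]
tcp_rot: [0.0, -3.141, 0.0]
wrist_force: [0.5, 0.1, 0.7]
width: 0.0
grip_force: 0.0
```

Emit:
play_rows --commands '[[[0, 0, -0.03, 0, 0, 0, 1], [0, 0, -0.1, 0, 0, 0, 1], [0, 0, -0.18, 0, 0, 0, 1], [0, 0, -0.26, 0, 0, 0, 1], [0, 0, -0.34, 0, 0, 0, 1], [0, 0, -0.41, 0, 0, 0, 1], [0, 0, -0.41, 0, 0, 0, 1], [0, 0, -0.41, 0, 0, 0, 1]]]'

```text
time: 4.0
tool_pos: [0.4919, 0.3754, 0.2985]
tcp_rot: [-0.0, 3.139, 0.003]
wrist_force: [-0.5, 0.0, -1.0]
width: 0.0
grip_force: 0.0
```

```bash
python3 - <<'E'
from workcell import bot
from h import *
# view pose over stand: face origin approx
chain([((.48,.06,.30),pose(0)),((.48,-.25,.30),pose(-.07)),((.48,-.25,.30),pose(-.141))],bot.read_state())
E
```

```text
[0.0198, -0.5257, -0.0036, 0.0007, 0.001, 0.0] rows>=6.3
[0.0, -0.5167, 0.0, 0.0, 0.0, 0.0223] rows>=6.2
[0.0, 0.0, 0.0, 0.0, 0.0, 0.0226] rows>=0.5
```

The jaws closed on nothing, so I'll look.

```bash
python3 - <<'E'
from workcell import bot
from h import *
import pickle
s=bot.read_state();w=bot.camera_params('wrist');a=bot.read_camera('wrist')
cv2.imwrite('pics/w2.png',a);pickle.dump((s,w),open('w2.pkl','wb'))
t=bot.read_camera('top');cv2.imwrite('pics/top2.png',t)
print(proj([[.49,.376,.0355]],w,True), proj([s['tool_pos']-[0,0,.025]],w,True))
E
```

```text
[[279.48088255 172.75617055]] [[279.55031176 246.94111703]]
```

View pics/w2.png

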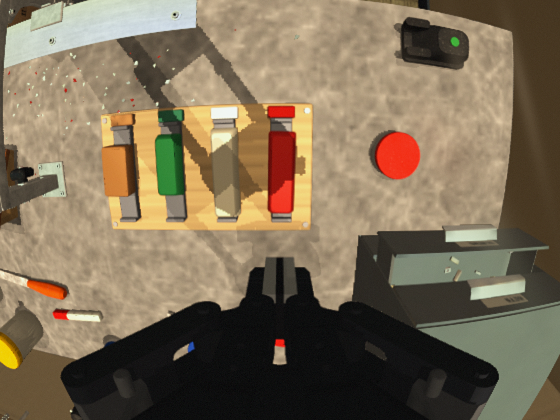

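The red bar is still in its cradle at (282,172), and the closed fingertips show at row ~258. I predicted row 247, so I'll check the scale and tip length.

```bash
python3 - <<'E'
from h import *
import pickle
np.set_printoptions(precision=4,suppress=True)
s,w=pickle.load(open('w2.pkl','rb')); r=R.from_rotvec(s['tcp_rot'])
for z in(-.006,0,.006,.012,.019,.025): print(z,proj([s['tool_pos']+r.apply([x,0,z]) for x in(.011,-.011)],w,True).ravel())
for z in(.0,.01,.02,.03,.04):
    T=np.array([onz(p,w,z,True)[:2] for p in((281,111),(224,113),(170,116),(122,119))]); print(z,np.diff(T[:,1]),T[0])
# board corners at z=.012
for p in ((101,116),(311,104),(312,229),(113,230)): print(onz(p,w,.012,True))
c=pickle.load(open('w1.pkl','rb'))[1]
t=__import__('workcell').bot.camera_params('top')
for p in((151,193),(256,185),(258.5,242),(152.5,250)): print('top',onz(p,t,.012))
E
```

```text
-0.006 [279.6954 251.129  279.688  289.7133]
0 [279.683  246.3836 279.6769 284.057 ]
0.006 [279.6713 241.9448 279.6663 278.7277]
0.012 [279.6603 237.7851 279.6563 273.7006]
0.019 [279.6482 233.2529 279.6453 268.187 ]
0.025 [279.6386 229.6184 279.6364 263.7389]
0.0 [-0.0785 -0.0786 -0.0776] [0.4099 0.3782]
0.01 [-0.0767 -0.0769 -0.0759] [0.41   0.3781]
0.02 [-0.075  -0.0752 -0.0742] [0.4101 0.378 ]
0.03 [-0.0732 -0.0734 -0.0724] [0.4103 0.378 ]
0.04 [-0.0715 -0.0717 -0.0707] [0.4104 0.3779]
[0.4021 0.1135 0.012 ]
[0.4001 0.418  0.012 ]
[0.576  0.4229 0.012 ]
[0.5796 0.1134 0.012 ]
top [0.575  0.4157 0.012 ]
top [0.5736 0.1054 0.012 ]
top [0.4    0.1111 0.012 ]
top [0.4021 0.4141 0.012 ]
```

```bash
python3 - <<'E'
import cv2,numpy as np
a=cv2.imread('pics/w2.png')
b=cv2.imread('pics/top2.png')
A=cv2.resize(a[80:330,90:380],(580,500),interpolation=cv2.INTER_CUBIC)
cv2.imwrite('pics/c2.png',A)
E
```

```text
(no output)
```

View pics/c2.png

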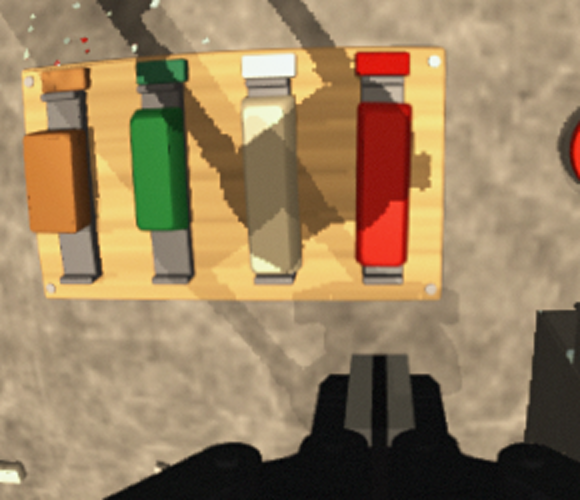

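```bash
python3 - <<'E'
from workcell import bot
from h import *
s=bot.read_state();w=bot.camera_params('scene');a=bot.read_camera('scene')
r=R.from_rotvec(s['tcp_rot'])
P=proj([s['tool_pos']+r.apply([0,0,z]) for z in(-.05,-.025,0,.025)],w);print(P)
u,v=P[2].astype(int); print(u,v)
A=cv2.resize(a[v-60:v+60,u-70:u+70],None,fx=5,fy=5,interpolation=cv2.INTER_CUBIC)
for q in P: cv2.circle(A,tuple(int(x) for x in (q-[u-70,v-60]+.5)*5),4,(255,0,255),1)
cv2.imwrite('pics/s2.png',A)
E
```

```text
[[223.53468831 102.41842164]
 [223.96672167 109.53653581]
 [224.39090114 116.52525048]
 [224.80743895 123.38806239]]
224 116
```

View pics/s2.png

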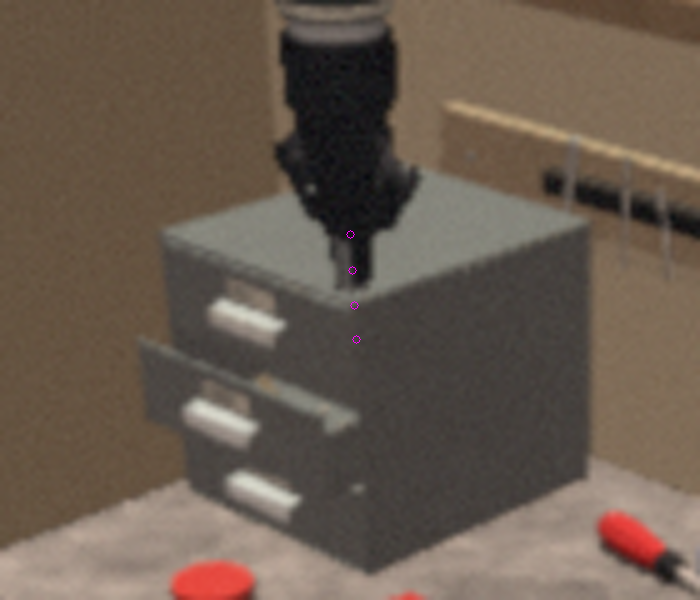

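The scene view shows the shut tips about 12 mm short of the reported TCP point, at crop row 289 against 305 for the TCP. So the real fingertips are roughly 37 mm higher than stated. I'll measure this by gently touching clear bench in front of the board.

```bash
python3 - <<'E'
from workcell import bot
from h import *
chain([((.365,.40,.04),pose(0)),((.365,.40,.0),pose(0))],bot.read_state())
E
```

```text
[0.2072, 0.0439, 0.4241, -0.0007, -0.0011, 0.0] rows>=5.7
[0.0, 0.0, 0.0667, 0.0, 0.0, 0.0] rows>=0.8
```

Emit:
play_rows --commands '[[[0.2072, 0.0439, 0.42, 0, 0, 0, 1], [0.2072, 0.0439, 0.42, 0, 0, 0, 1], [0.2072, 0.0439, 0.42, 0, 0, 0, 1], [0.2072, 0.0439, 0.42, 0, 0, 0, 1], [0.2072, 0.0439, 0.42, 0, 0, 0, 1], [0.2072, 0.0439, 0.42, 0, 0, 0, 1], [0.2072, 0.0439, 0.42, 0, 0, 0, 1], [0.2072, 0.0439, 0.42, 0, 0, 0, 1]]]'

```text
time: 4.95
tool_pos: [0.3661, 0.4004, 0.0434]
tcp_rot: [0.001, -3.14, 0.004]
wrist_force: [0.0, 0.4, -0.5]
width: -0.003
grip_force: 0.0
```

Emit:
play_rows --commands '[[[0, 0, 0.02, 0, 0, 0, 1], [0, 0, 0.04, 0, 0, 0, 1], [0, 0, 0.06, 0, 0, 0, 1], [0, 0, 0.06, 0, 0, 0, 1]]]'

```text
time: 5.35
tool_pos: [0.3662, 0.4, 0.0068]
tcp_rot: [-0.001, -3.139, 0.004]
wrist_force: [-0.9, -0.2, 0.3]
width: 0.006
grip_force: 0.0
```

Emit:
play_rows --commands '[[[0, 0, 0.003, 0, 0, 0, 1], [0, 0, 0.006, 0, 0, 0, 1], [0, 0, 0.008, 0, 0, 0, 1], [0, 0, 0.008, 0, 0, 0, 1]]]'

```text
time: 5.75
tool_pos: [0.3669, 0.4014, 0.004]
tcp_rot: [-0.0, 3.141, 0.0]
wrist_force: [-0.1, -0.1, -0.5]
width: 0.002
grip_force: 0.0
```

Emit:
play_rows --commands '[[[0, 0, 0.004, 0, 0, 0, 1], [0, 0, 0.008, 0, 0, 0, 1], [0, 0, 0.012, 0, 0, 0, 1], [0, 0, 0.012, 0, 0, 0, 1]]]'

```text
time: 6.15
tool_pos: [0.3665, 0.401, -0.0039]
tcp_rot: [0.0, -3.141, 0.001]
wrist_force: [-0.0, 0.5, 0.1]
width: -0.001
grip_force: 0.0
```

Emit:
play_rows --commands '[[[0, 0, 0.002, 0, 0, 0, 1], [0, 0, 0.005, 0, 0, 0, 1], [0, 0, 0.005, 0, 0, 0, 1]]]'

```text
time: 6.45
tool_pos: [0.3667, 0.4012, -0.0066]
tcp_rot: [0.0, -3.141, 0.001]
wrist_force: [-0.1, -1.2, -0.5]
width: -0.003
grip_force: 0.0
```

Emit:
play_rows --commands '[[[0, 0, 0.002, 0, 0, 0, 1], [0, 0, 0.005, 0, 0, 0, 1], [0, 0, 0.005, 0, 0, 0, 1]]]'

```text
time: 6.75
tool_pos: [0.3667, 0.4011, -0.0096]
tcp_rot: [-0.0, -3.141, 0.001]
wrist_force: [-0.2, -0.1, -0.3]
width: -0.003
grip_force: 0.0
```

Emit:
play_rows --commands '[[[0, 0, 0.002, 0, 0, 0, 1], [0, 0, 0.0035, 0, 0, 0, 1], [0, 0, 0.0035, 0, 0, 0, 1]]]'

```text
time: 7.05
tool_pos: [0.367, 0.4014, -0.0105]
tcp_rot: [0.0, -3.141, 0.0]
wrist_force: [-1.3, -3.0, 7.0]
width: -0.001
grip_force: 3.6
```

Emit:
play_rows --commands '[[[0, 0, 0.002, 0, 0, 0, 1], [0, 0, 0.0035, 0, 0, 0, 1], [0, 0, 0.0035, 0, 0, 0, 1]]]'

```text
time: 7.35
tool_pos: [0.367, 0.4014, -0.0106]
tcp_rot: [0.0, -3.141, 0.001]
wrist_force: [-6.3, -7.0, 22.2]
width: 0.003
grip_force: 11.4
```

The tips touch at TCP z = -10.5 mm, so shut tips are 10.5 mm behind the reported TCP. I'll use that and grasp red with the TCP at z≈0.014.

Emit:
play_rows --commands '[[[0, 0, -0.05, 0, 0, 0, 1], [0, 0, -0.13, 0, 0, 0, -0.2], [0, 0, -0.18, 0, 0, 0, -0.2], [0, 0, -0.18, 0, 0, 0, -0.2], [0, 0, -0.18, 0, 0, 0, -0.2]]]'

```text
time: 7.85
tool_pos: [0.3674, 0.4018, 0.0954]
tcp_rot: [-0.0, 3.14, 0.003]
wrist_force: [-0.9, 0.1, 0.6]
width: 0.602
grip_force: 0.0
```

```bash
python3 - <<'E'
from workcell import bot
from h import *
chain([((.490,.376,.09),pose(0)),((.490,.376,.014),pose(0))],bot.read_state())
E
```

```text
[-0.2044, -0.0431, 0.0092, 0.0005, 0.0005, 0.0] rows>=2.5
[0.0, 0.0, 0.1267, 0.0, 0.0, 0.0] rows>=1.5
```

Emit:
play_rows --commands '[[[-0.1, -0.02, 0.0092, 0, 0, 0, -0.2], [-0.2044, -0.0431, 0.0092, 0, 0, 0, -0.2], [-0.2044, -0.0431, 0.0092, 0, 0, 0, -0.2], [-0.2044, -0.0431, 0.0092, 0, 0, 0, -0.2], [-0.2044, -0.0431, 0.0092, 0, 0, 0, -0.2]]]'

```text
time: 8.35
tool_pos: [0.4883, 0.3741, 0.0864]
tcp_rot: [-0.002, -3.138, 0.004]
wrist_force: [-0.5, 0.6, 0.4]
width: 0.598
grip_force: 0.0
```

Emit:
play_rows --commands '[[[0, 0, 0.05, 0, 0, 0, -0.2], [0, 0, 0.09, 0, 0, 0, -0.2], [0, 0, 0.12, 0, 0, 0, -0.2], [0, 0, 0.1267, 0, 0, 0, -0.2], [0, 0, 0.1267, 0, 0, 0, -0.2]]]'

```text
time: 8.85
tool_pos: [0.4872, 0.3749, 0.0114]
tcp_rot: [0.002, -3.138, 0.003]
wrist_force: [0.2, -0.3, 0.8]
width: 0.6
grip_force: 0.0
```

Emit:
play_rows --commands '[[[0, 0, 0.001, 0, 0, 0, 1], [0, 0, 0.001, 0, 0, 0, 1], [0, 0, 0.001, 0, 0, 0, 1], [0, 0, 0.001, 0, 0, 0, 1], [0, 0, 0.001, 0, 0, 0, 1]]]' --force 40

```text
time: 9.35
tool_pos: [0.4903, 0.3762, 0.0136]
tcp_rot: [0.0, 3.14, 0.002]
wrist_force: [-1.6, -0.1, 4.7]
width: 0.392
grip_force: 40.3
```

Emit:
play_rows --commands '[[[0, 0, -0.03, 0, 0, 0, 1], [0, 0, -0.1, 0, 0, 0, 1], [0, 0, -0.18, 0, 0, 0, 1], [0, 0, -0.26, 0, 0, 0, 1], [0, 0, -0.34, 0, 0, 0, 1], [0, 0, -0.4, 0, 0, 0, 1], [0, 0, -0.4, 0, 0, 0, 1]]]'

```text
time: 10.05
tool_pos: [0.4928, 0.3775, 0.2602]
tcp_rot: [0.0, 3.131, 0.011]
wrist_force: [0.3, 0.2, -0.8]
width: 0.391
grip_force: 40.1
```

```bash
python3 - <<'E'
from workcell import bot
from h import *
chain([((.5,.06,.26),pose(0)),((.5,-.24,.26),pose(-.141))],bot.read_state())
E
```

```text
[-0.0121, -0.5292, -0.0033, 0.0023, 0.0034, -0.0001] rows>=6.4
[0.0, -0.5, 0.0, 0.0, 0.0, 0.0449] rows>=6.0
```

Emit:
play_rows --commands '[[[-0.012, -0.529, 0, 0, 0.003, 0, 1], [-0.012, -0.529, 0, 0, 0.003, 0, 1], [-0.012, -0.529, 0, 0, 0.003, 0, 1], [-0.012, -0.529, 0, 0, 0.003, 0, 1], [-0.012, -0.529, 0, 0, 0.003, 0, 1], [-0.012, -0.529, 0, 0, 0.003, 0, 1], [-0.012, -0.529, 0, 0, 0.003, 0, 1]]]'

```text
time: 10.75
tool_pos: [0.4956, 0.0539, 0.2508]
tcp_rot: [-0.005, -3.13, 0.003]
wrist_force: [0.6, 0.1, -0.4]
width: 0.392
grip_force: 40.2
```

Emit:
play_rows --commands '[[[0, -0.5, 0, 0, 0, 0.045, 1], [0, -0.5, 0, 0, 0, 0.045, 1], [0, -0.5, 0, 0, 0, 0.045, 1], [0, -0.5, 0, 0, 0, 0.045, 1], [0, -0.5, 0, 0, 0, 0.045, 1], [0, -0.5, 0, 0, 0, 0.045, 1], [0, -0.5, 0, 0, 0, 0.045, 1], [0, -0.5, 0, 0, 0, 0.045, 1]]]'

```text
time: 11.55
tool_pos: [0.4956, -0.2428, 0.2506]
tcp_rot: [-0.226, -3.121, -0.001]
wrist_force: [0.8, 0.2, -1.2]
width: 0.395
grip_force: 40.3
```

Emit:
play_rows --commands '[[[0, 0, 0, 0, 0, 0, 1], [0, 0, 0, 0, 0, 0, 1]]]'

```text
time: 11.75
tool_pos: [0.4966, -0.2405, 0.2518]
tcp_rot: [-0.218, -3.124, 0.0]
wrist_force: [0.9, -0.5, -0.2]
width: 0.387
grip_force: 40.3
```

```bash
python3 - <<'E'
from workcell import bot
from h import *
import pickle
s=bot.read_state();w=bot.camera_params('wrist');a=bot.read_camera('wrist');print(s['tool_pos'],s['tcp_rot'],s['q'],s['width'])
cv2.imwrite('pics/w3.png',a);pickle.dump((s,w),open('w3.pkl','wb'))
E
```

```text
[ 0.49661528 -0.24049615  0.25178981] [-2.18498539e-01 -3.12381797e+00  5.27536261e-05] [-0.49339731  0.01882291  1.82429449 -0.00434898  1.30771001 -1.92337873] 0.38656806272642197
```

View pics/w3.png

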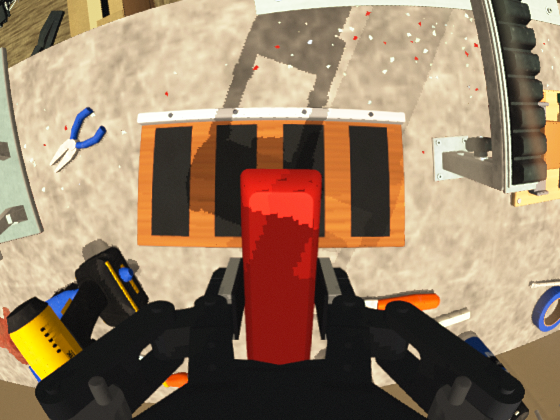

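The view shows the red bar held straight and central. The stand is level in the picture, with its cleat edge at row ~122, upper edge at ~246 and strips centred at columns 171, 235, 303 and 370. I'll fit the face frame from these.

```bash
python3 - <<'E'
from h import *
import pickle
np.set_printoptions(precision=4,suppress=True)
s,w=pickle.load(open('w3.pkl','rb')); a=cv2.imread('pics/w3.png'); h=cv2.cvtColor(a,cv2.COLOR_BGR2HSV).astype(int); S=h[...,1];V=h[...,2]
blk=(V<75)&(S<90)
obs=[] # (u,v,face y)
for v in list(range(132,164,4)):
    d=np.diff(blk[v,140:402].astype(int)); up=np.where(d==1)[0]+140.5; dn=np.where(d==-1)[0]+140.5
    seg=[(p,[q for q in dn if q>p][0]) for p in up if any(dn>p)]; seg=[g for g in seg if 30<g[1]-g[0]<48]
    print(v,[(float(x),float(y)) for x,y in seg])
for u in (145,200,207,270,338,342,397): print(u,'cleat',[ (v,a[v,u].tolist()) for v in range(118,129)] if u in(145,270) else np.where(np.diff((S[105:135,u]>110).astype(int)))[0]+105.5, 'top', np.where(np.diff((S[235:256,u]>110).astype(int)))[0]+235.5)
E
```

```text
132 [(155.5, 190.5), (216.5, 255.5), (283.5, 322.5), (349.5, 385.5)]
136 [(155.5, 190.5), (216.5, 255.5), (283.5, 322.5), (349.5, 386.5)]
140 [(155.5, 190.5), (216.5, 255.5), (283.5, 322.5), (350.5, 386.5)]
144 [(154.5, 189.5), (216.5, 255.5), (283.5, 322.5), (350.5, 386.5)]
148 [(154.5, 189.5), (216.5, 255.5), (283.5, 322.5), (350.5, 386.5)]
152 [(154.5, 189.5), (216.5, 255.5), (283.5, 323.5), (350.5, 386.5)]
156 [(153.5, 189.5), (216.5, 255.5), (283.5, 323.5), (350.5, 387.5)]
160 [(153.5, 189.5), (215.5, 255.5), (283.5, 323.5), (350.5, 387.5)]
145 cleat [(118, [253, 255, 254]), (119, [253, 255, 254]), (120, [254, 255, 255]), (121, [253, 255, 255]), (122, [188, 214, 227]), (123, [148, 166, 183]), (124, [132, 153, 176]), (125, [96, 143, 210]), (126, [55, 135, 234]), (127, [57, 136, 233]), (128, [58, 140, 238])] top [245.5]
200 cleat [121.5] top [246.5]
207 cleat [120.5] top [246.5]
270 cleat [(118, [145, 165, 179]), (119, [135, 153, 175]), (120, [93, 148, 232]), (121, [62, 144, 240]), (122, [58, 141, 236]), (123, [59, 139, 234]), (124, [56, 136, 232]), (125, [56, 134, 230]), (126, [56, 131, 228]), (127, [55, 126, 225]), (128, [53, 128, 226])] top []
338 cleat [120.5] top [247.5]
342 cleat [120.5] top [247.5]
397 cleat [123.5] top [246.5]
```

```bash
cat >> h.py <<'E'
def face_rot(yaw,sl=SL): return R.from_euler('zy',[yaw,-sl])
E
python3 - <<'E'
from h import *
import pickle
np.set_printoptions(precision=4,suppress=True)
s,w=pickle.load(open('w3.pkl','rb'))
E=[]; # strip edges: u,v,y
for v,g in((136,[(155.3,190.5),(216.5,255.5),(283.5,322.5),(349.7,386.2)]),(156,[(153.8,189.5),(216.2,255.5),(283.5,323.3),(350.5,387.2)])):
    for (p,q),c in zip(g,(-.1125,-.0375,.0375,.1125)): E.append(((p+q)/2,v,c))
X=[(145,125,0),(200,121.5,0),(270,119.7,0),(342,120.5,0),(397,123.5,0),(145,245.7,.142),(200,246.5,.142),(342,247.3,.142),(397,246.5,.142)]
def facept(uv,o,Q):
    c,v=ray(uv,w,True); n=Q.apply([0,0,1]); P=c+v*(n@(o-c))/(n@v); return Q.inv().apply(P-o)
def f(p,free):
    o=np.array([p[0],p[1],p[3] if free else .035]);Q=face_rot(p[2])
    return [1e3*(facept((u,v),o,Q)[1]-c) for u,v,c in E]+[1e3*(facept((u,v),o,Q)[0]-c) for u,v,c in X]
for free in(0,1):
    r=least_squares(f,[.42,-.24,-.14,.035],args=(free,)); print(r.x,r.fun)
E
```

```text
[ 0.4219 -0.2422 -0.1385  0.035 ] [-0.415   0.5435  0.4947 -1.0187 -0.5189  1.0034  0.7964 -0.8782 -1.3436
 -0.7893 -0.0914  0.2181  0.874   1.6792  0.4846 -0.3614 -0.6195]
[ 0.4219 -0.2422 -0.1385  0.0352] [-0.3511  0.5638  0.4719 -1.0837 -0.4549  1.0235  0.7736 -0.9432 -1.3118
 -0.758  -0.0607  0.2483  0.9037  1.6278  0.4336 -0.4124 -0.6705]
```

```bash
cat >> h.py <<'E'
FO=np.array([.4219,-.2422,.035]); FY=-.1385; FQ=face_rot(FY)
UZ=.0124
def place(x,y,clear): return FO+FQ.apply([x,y,clear-UZ]),pose(FY,SL)
E
python3 - <<'E'
from workcell import bot
from h import *
import pickle
np.set_printoptions(precision=4,suppress=True)
s,w=pickle.load(open('w3.pkl','rb')); r=R.from_rotvec(s['tcp_rot'])
for z in(-.0124,-.0314): print(proj([s['tool_pos']+r.apply([.055,y,z]) for y in(-.018,.018)],w,True))
print(place(.061,-.1125,.05)[0])
chain([place(.061,-.1125,.09),place(.061,-.1125,.03),place(.061,-.1125,.002)],bot.read_state())
E
```

```text
[[238.6309 163.6902]
 [321.1942 163.6846]]
[[232.5369 170.983 ]
 [327.4527 170.9764]]
[ 0.453  -0.362   0.0846]
[0.0624, -0.2134, 0.2164, -0.0004, -0.1031, -0.0002] rows>=3.7
[0.0003, 0.0043, 0.0999, 0.0, 0.0, 0.0] rows>=1.2
[0.0001, 0.002, 0.0466, 0.0, 0.0, 0.0] rows>=0.6
```

```bash
sed -i "s/from_euler('zy'/from_euler('ZY'/" h.py
python3 - <<'E'
from workcell import bot
import h
from h import *
import pickle
np.set_printoptions(precision=4,suppress=True)
s,w=pickle.load(open('w3.pkl','rb'))
E=[]
for v,g in((136,[(155.3,190.5),(216.5,255.5),(283.5,322.5),(349.7,386.2)]),(156,[(153.8,189.5),(216.2,255.5),(283.5,323.3),(350.5,387.2)])):
    for (p,q),c in zip(g,(-.1125,-.0375,.0375,.1125)): E.append(((p+q)/2,v,c))
X=[(145,125,0),(200,121.5,0),(270,119.7,0),(342,120.5,0),(397,123.5,0),(145,245.7,.142),(200,246.5,.142),(342,247.3,.142),(397,246.5,.142)]
def facept(uv,o,Q):
    c,v=ray(uv,w,True); n=Q.apply([0,0,1]); P=c+v*(n@(o-c))/(n@v); return Q.inv().apply(P-o)
def f(p):
    o=np.array([p[0],p[1],.035]);Q=face_rot(p[2])
    return [1e3*(facept((u,v),o,Q)[1]-c) for u,v,c in E]+[1e3*(facept((u,v),o,Q)[0]-c) for u,v,c in X]
r=least_squares(f,[.42,-.24,-.14]); print(r.x,r.fun)
h.FO=np.array([r.x[0],r.x[1],.035]);h.FY=r.x[2];h.FQ=face_rot(h.FY)
chain([place(.061,-.1125,.09),place(.061,-.1125,.03),place(.061,-.1125,.002)],bot.read_state())
E
```

```text
[ 0.422  -0.2415 -0.1398] [ 0.6273  0.0079 -0.2275 -0.5599  0.4231  0.347  -0.0536 -0.5643 -0.0754
 -0.1188 -0.1047 -0.4808 -0.3731  0.3299 -0.2381  0.3244  0.6397]
[0.0644, -0.2063, 0.2082, -0.0003, -0.1031, 0.0002] rows>=3.6
[-0.0, 0.0, 0.1, 0.0, 0.0, 0.0] rows>=1.2
[-0.0, 0.0, 0.0467, 0.0, 0.0, 0.0] rows>=0.6
```

Residuals are now under 0.7 mm. The face origin is (0.422, -0.2415, 0.035), with yaw -0.140.

Emit:
play_rows --commands '[[[0.0644, -0.2063, 0.2082, 0, -0.1031, 0, 1], [0.0644, -0.2063, 0.2082, 0, -0.1031, 0, 1], [0.0644, -0.2063, 0.2082, 0, -0.1031, 0, 1], [0.0644, -0.2063, 0.2082, 0, -0.1031, 0, 1], [0.0644, -0.2063, 0.2082, 0, -0.1031, 0, 1], [0.0644, -0.2063, 0.2082, 0, -0.1031, 0, 1], [0.0644, -0.2063, 0.2082, 0, -0.1031, 0, 1]]]'

```text
time: 12.5
tool_pos: [0.4416, -0.3588, 0.1297]
tcp_rot: [0.196, 2.819, -0.035]
wrist_force: [0.3, -0.2, -0.3]
width: 0.394
grip_force: 40.3
```

```bash
sed -i 's/^FO=.*/FO=np.array([.422,-.2415,.035]); FY=-.1398; FQ=face_rot(FY)/' h.py
python3 - <<'E'
from workcell import bot
from h import *
import pickle
np.set_printoptions(precision=4,suppress=True)
s=bot.read_state();w=bot.camera_params('wrist'); r=R.from_rotvec(s['tcp_rot']); M=R.from_rotvec(w['rvec']).as_matrix()
print('cam in tool',r.inv().apply(-M.T@w['tvec']-s['tool_pos']),s['tool_pos'])
chain([place(.061,-.1125,.02)],s)
c=bot.camera_params('scene');a=bot.read_camera('scene')
P=proj([s['tool_pos']+r.apply(v) for v in([0,0,0],[0,0,-.0355],[.055,0,-.0124],[-.055,0,-.0124],[.055,0.018,-.0314],[.055,-0.018,-.0314],[-.055,0.018,-.0314],[-.055,-0.018,-.0314])],c)
u,v=P[0].astype(int);A=cv2.resize(a[v-60:v+60,u-75:u+75],None,fx=5,fy=5,interpolation=cv2.INTER_CUBIC)
for q in P: cv2.circle(A,tuple(int(x) for x in (q-[u-75,v-60]+.5)*5),4,(255,0,255),1)
cv2.imwrite('pics/s3.png',A)
E
```

```text
cam in tool [ 0.0756 -0.0002 -0.1527] [ 0.4416 -0.3588  0.1297]
[0.004, 0.0019, 0.1191, -0.0008, 0.0008, 0.0003] rows>=1.4
```

View pics/s3.png

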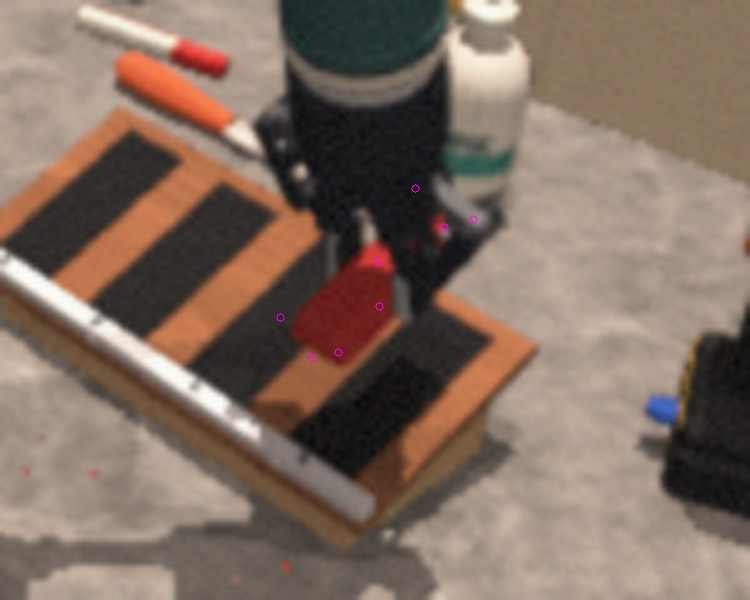

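The scene view shows the bar tilted parallel to the slope over the right-hand bay, with its lower end at crop ~(320,360), as predicted to within a few mm. I'll lower it now.

Emit:
play_rows --commands '[[[0.002, 0.001, 0.05, 0, 0, 0, 1], [0.004, 0.002, 0.1, 0, 0, 0, 1], [0.004, 0.002, 0.119, 0, 0, 0, 1], [0.004, 0.002, 0.119, 0, 0, 0, 1], [0.004, 0.002, 0.119, 0, 0, 0, 1]]]'

```text
time: 13.05
tool_pos: [0.4606, -0.3609, 0.0605]
tcp_rot: [0.198, 2.82, -0.035]
wrist_force: [0.1, -0.8, -1.2]
width: 0.391
grip_force: 40.3
```

Emit:
play_rows --commands '[[[0, 0, 0.008, 0, 0, 0, 1], [0, 0, 0.016, 0, 0, 0, 1], [0, 0, 0.024, 0, 0, 0, 1], [0, 0, 0.024, 0, 0, 0, 1], [0, 0, 0.024, 0, 0, 0, 1]]]'

```text
time: 13.55
tool_pos: [0.4639, -0.3613, 0.0454]
tcp_rot: [0.2, 2.821, -0.033]
wrist_force: [-0.3, -0.5, -1.5]
width: 0.395
grip_force: 40.3
```

```bash
cat > rep.py <<'E'
from workcell import bot
from h import *
np.set_printoptions(precision=4,suppress=True)
s=bot.read_state(); r=R.from_rotvec(s['tcp_rot'])
print('face coords of underside',FQ.inv().apply(s['tool_pos']-FO)+[0,0,UZ],'F in tool',r.inv().apply(s['wrist_force']),'err',(r.inv()*pose(FY,SL)).as_rotvec(),s['time'])
E
python3 rep.py
```

```text
face coords of underside [ 0.0585 -0.1128  0.0043] F in tool [ 0.7167 -0.5443  1.3851] err [-0.0015  0.0001 -0.0013] 13.55
```

Emit:
play_rows --commands '[[[0, 0, 0.0025, 0, 0, 0, 1], [0, 0, 0.005, 0, 0, 0, 1], [0, 0, 0.0075, 0, 0, 0, 1], [0, 0, 0.0075, 0, 0, 0, 1]]]'

```text
time: 13.95
tool_pos: [0.4652, -0.3617, 0.0422]
tcp_rot: [0.199, 2.821, -0.033]
wrist_force: [-5.6, 1.6, 9.0]
width: 0.394
grip_force: 45.9
```

```bash
python3 rep.py
```

```text
face coords of underside [ 0.0589 -0.113   0.0008] F in tool [  2.6969   0.7652 -10.387 ] err [-0.0015  0.0002 -0.0005] 13.95
```

Emit:
play_rows --commands '[[[0.0025, 0, -0.001, 0, 0, 0, 1], [0.005, 0, -0.001, 0, 0, 0, 1], [0.0065, 0, -0.001, 0, 0, 0, 1], [0.0065, 0, -0.001, 0, 0, 0, 1]]]'

```text
time: 14.35
tool_pos: [0.462, -0.3616, 0.0412]
tcp_rot: [0.2, 2.82, -0.035]
wrist_force: [-0.8, 0.2, 3.0]
width: 0.39
grip_force: 42.2
```

```bash
python3 rep.py
```

```text
face coords of underside [ 0.0555 -0.1133  0.0009] F in tool [-0.1936  0.0647 -3.1394] err [-0.0026  0.0015 -0.0012] 14.35
```

Emit:
play_rows --commands '[[[0.002, 0, 0, 0, 0, 0, 1], [0.004, 0, 0, 0, 0, 0, 1], [0.004, 0, 0, 0, 0, 0, 1]]]'

```text
time: 14.65
tool_pos: [0.4597, -0.3612, 0.0405]
tcp_rot: [0.2, 2.82, -0.035]
wrist_force: [1.8, 0.2, 4.6]
width: 0.395
grip_force: 42.6
```

Emit:
play_rows --commands '[[[0.002, 0, 0, 0, 0, 0, 1], [0.004, 0, 0, 0, 0, 0, 1], [0.004, 0, 0, 0, 0, 0, 1]]]'

```text
time: 14.95
tool_pos: [0.4593, -0.3614, 0.0407]
tcp_rot: [0.201, 2.816, -0.036]
wrist_force: [8.7, 1.5, 2.7]
width: 0.393
grip_force: 40.3
```

```bash
python3 rep.py
```

```text
face coords of underside [ 0.0528 -0.1135  0.0013] F in tool [-8.8144  2.7201  0.1037] err [-0.0034  0.0048 -0.002 ] 14.95
```

Contact with the cleat shows as 9 N down-slope. I'll release and lift.

Emit:
play_rows --commands '[[[-0.001, 0, 0, 0, 0, 0, 0], [-0.001, 0, 0, 0, 0, 0, -0.2], [-0.001, 0, 0, 0, 0, 0, -0.2], [-0.001, 0, 0, 0, 0, 0, -0.2], [-0.001, 0, -0.01, 0, 0, 0, -0.2], [-0.001, 0, -0.05, 0, 0, 0, -0.2], [-0.001, 0, -0.13, 0, 0, 0, -0.2], [-0.001, 0, -0.21, 0, 0, 0, -0.2]]]'

```text
time: 15.75
tool_pos: [0.4176, -0.3538, 0.1594]
tcp_rot: [0.2, 2.823, -0.031]
wrist_force: [0.7, -0.6, 0.2]
width: 0.599
grip_force: 0.0
```

```bash
python3 - <<'E'
from workcell import bot
from h import *
import pickle
s=bot.read_state();w=bot.camera_params('wrist');a=bot.read_camera('wrist');print(s['tool_pos'],s['width'])
cv2.imwrite('pics/w4.png',a);pickle.dump((s,w),open('w4.pkl','wb'))
chain([((.50,-.10,.26),pose(0)),((.493,.302,.26),pose(0)),((.493,.302,.08),pose(0)),((.493,.302,.014),pose(0))],s)
E
```

```text
[ 0.41762539 -0.35381792  0.15935839] 0.599449228259623
[-0.1242, 0.4382, -0.136, -0.0069, 0.0992, -0.0446] rows>=5.7
[0.0117, 0.67, 0.0, 0.0, 0.0, 0.0] rows>=8.0
[0.0, 0.0, 0.3, 0.0, 0.0, 0.0] rows>=3.6
[0.0, 0.0, 0.11, 0.0, 0.0, 0.0] rows>=1.3
```

View pics/w4.png

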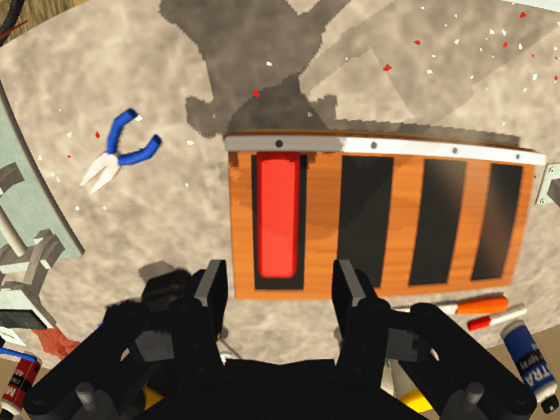

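Red lies flat in the right-hand bay, centred and touching the cleat, at (278,215). Next is white.

Emit:
play_rows --commands '[[[-0.1242, 0.4382, -0.136, -0.0069, 0.0992, -0.0446, -0.2], [-0.1242, 0.4382, -0.136, -0.0069, 0.0992, -0.0446, -0.2], [-0.1242, 0.4382, -0.136, -0.0069, 0.0992, -0.0446, -0.2], [-0.1242, 0.4382, -0.136, -0.0069, 0.0992, -0.0446, -0.2], [-0.1242, 0.4382, -0.136, -0.0069, 0.0992, -0.0446, -0.2], [-0.1242, 0.4382, -0.136, -0.0069, 0.0992, -0.0446, -0.2], [-0.1242, 0.4382, -0.136, -0.0069, 0.0992, -0.0446, -0.2], [-0.1242, 0.4382, -0.136, -0.0069, 0.0992, -0.0446, -0.2]]]'

```text
time: 16.6
tool_pos: [0.5013, -0.1005, 0.2599]
tcp_rot: [-0.003, 3.139, -0.005]
wrist_force: [0.1, -0.2, 0.0]
width: 0.598
grip_force: 0.0
```

Emit:
play_rows --commands '[[[0.0117, 0.67, 0, 0, 0, 0, -0.2], [0.0117, 0.67, 0, 0, 0, 0, -0.2], [0.0117, 0.67, 0, 0, 0, 0, -0.2], [0.0117, 0.67, 0, 0, 0, 0, -0.2], [0.0117, 0.67, 0, 0, 0, 0, -0.2], [0.0117, 0.67, 0, 0, 0, 0, -0.2], [0.0117, 0.67, 0, 0, 0, 0, -0.2], [0.0117, 0.67, 0, 0, 0, 0, -0.2]]]'

```text
time: 17.4
tool_pos: [0.4943, 0.2989, 0.2576]
tcp_rot: [0.004, 3.14, -0.006]
wrist_force: [0.5, 0.3, 0.3]
width: 0.598
grip_force: 0.0
```

Emit:
play_rows --commands '[[[0, 0, 0, 0, 0, 0, -0.2], [0, 0, 0.08, 0, 0, 0, -0.2], [0, 0, 0.16, 0, 0, 0, -0.2], [0, 0, 0.24, 0, 0, 0, -0.2], [0, 0, 0.28, 0, 0, 0, -0.2], [0, 0, 0.28, 0, 0, 0, -0.2]]]'

```text
time: 18.0
tool_pos: [0.4909, 0.294, 0.0847]
tcp_rot: [-0.004, -3.134, 0.013]
wrist_force: [-0.9, 0.5, 0.4]
width: 0.602
grip_force: 0.0
```

```bash
cat > go.py <<'E'
import sys
from workcell import bot
from h import *
x,y,z=map(float,sys.argv[1:4]); s=bot.read_state(); print(s['tool_pos'],s['time']); chain([((x,y,z),pose(0))],s)
E
python3 go.py .493 .302 .014
```

```text
[0.49089306 0.2939588  0.08472468] 18.0
[-0.0044, 0.0144, 0.1177, -0.0027, -0.0025, -0.0008] rows>=1.4
```

Emit:
play_rows --commands '[[[-0.0044, 0.0144, 0, -0.0027, -0.0025, 0, -0.2], [-0.0044, 0.0144, 0.05, -0.0027, -0.0025, 0, -0.2], [-0.0044, 0.0144, 0.09, -0.0027, -0.0025, 0, -0.2], [-0.0044, 0.0144, 0.1177, -0.0027, -0.0025, 0, -0.2], [-0.0044, 0.0144, 0.1177, -0.0027, -0.0025, 0, -0.2], [-0.0044, 0.0144, 0.1177, -0.0027, -0.0025, 0, -0.2]]]'

```text
time: 18.6
tool_pos: [0.4994, 0.308, 0.0223]
tcp_rot: [0.001, 3.128, 0.013]
wrist_force: [-0.6, 0.3, 0.1]
width: 0.599
grip_force: 0.0
```

Emit:
play_rows --commands '[[[0, 0, 0, 0, 0, 0, 1], [0, 0, 0, 0, 0, 0, 1], [0, 0, 0, 0, 0, 0, 1], [0, 0, 0, 0, 0, 0, 1], [0, 0, 0, 0, 0, 0, 1]]]' --force 40

```text
time: 19.1
tool_pos: [0.4997, 0.3083, 0.0229]
tcp_rot: [-0.0, 3.127, 0.013]
wrist_force: [0.5, -1.5, 6.3]
width: 0.356
grip_force: 39.3
```

Emit:
play_rows --commands '[[[0, 0, -0.03, 0, 0, 0, 1], [0, 0, -0.1, 0, 0, 0, 1], [0, 0, -0.18, 0, 0, 0, 1], [0, 0, -0.26, 0, 0, 0, 1], [0, 0, -0.34, 0, 0, 0, 1], [0, 0, -0.4, 0, 0, 0, 1], [0, 0, -0.4, 0, 0, 0, 1]]]'

```text
time: 19.8
tool_pos: [0.4987, 0.3079, 0.2692]
tcp_rot: [0.0, 3.118, 0.022]
wrist_force: [0.1, -0.2, -1.1]
width: 0.361
grip_force: 39.3
```

```bash
python3 - <<'E'
from workcell import bot
from h import *
s=bot.read_state(); print(s['width'],s['wrist_force'])
chain([((.49,-.05,.26),pose(0)),place(.065,-.0365,.16),place(.065,-.0365,.02)],s)
E
```

```text
0.36138327246211527 [ 0.11782071 -0.24423203 -1.1035241 ]
[0.0148, -0.5966, 0.0067, 0.0044, 0.0074, -0.0] rows>=7.2
[0.0951, -0.3832, 0.1076, 0.007, -0.0998, 0.0441] rows>=4.9
[0.0, -0.0, 0.2333, 0.0, 0.0, 0.0] rows>=2.8
```

The late reading was taken while the arm was still moving, so white is held 9 mm higher and 7 mm farther along than planned. The grip is firm, so I'll allow for that in the placing.

```bash
sed -i 's/^def place.*/def place(x,y,clear,UZ=UZ): return FO+FQ.apply([x,y,clear-UZ]),pose(FY,SL)/' h.py
sed -i "s/^s=bot/import sys; UZ=float(sys.argv[1]) if len(sys.argv)>1 else UZ\ns=bot/" rep.py
python3 - <<'E'
from workcell import bot
from h import *
s=bot.read_state()
chain([((.49,-.05,.26),pose(0)),place(.0735,-.037,.12,.0033),place(.0735,-.037,.02,.0033)],s)
E
```

```text
[0.0148, -0.5966, 0.0067, 0.0044, 0.0074, -0.0] rows>=7.2
[0.0661, -0.3881, 0.1522, 0.007, -0.0998, 0.0441] rows>=5.1
[-0.0, 0.0, 0.1667, 0.0, 0.0, 0.0] rows>=2.0
```

Emit:
play_rows --commands '[[[0.0148, -0.5966, 0.0067, 0.0044, 0.0074, 0, 1], [0.0148, -0.5966, 0.0067, 0.0044, 0.0074, 0, 1], [0.0148, -0.5966, 0.0067, 0.0044, 0.0074, 0, 1], [0.0148, -0.5966, 0.0067, 0.0044, 0.0074, 0, 1], [0.0148, -0.5966, 0.0067, 0.0044, 0.0074, 0, 1], [0.0148, -0.5966, 0.0067, 0.0044, 0.0074, 0, 1], [0.0148, -0.5966, 0.0067, 0.0044, 0.0074, 0, 1], [0.0148, -0.5966, 0.0067, 0.0044, 0.0074, 0, 1]]]'

```text
time: 20.6
tool_pos: [0.4853, -0.0568, 0.2532]
tcp_rot: [-0.008, -3.128, 0.015]
wrist_force: [-0.0, -1.0, -0.1]
width: 0.357
grip_force: 39.4
```

Emit:
play_rows --commands '[[[0.0661, -0.3881, 0.1522, 0.007, -0.0998, 0.0441, 1], [0.0661, -0.3881, 0.1522, 0.007, -0.0998, 0.0441, 1], [0.0661, -0.3881, 0.1522, 0.007, -0.0998, 0.0441, 1], [0.0661, -0.3881, 0.1522, 0.007, -0.0998, 0.0441, 1], [0.0661, -0.3881, 0.1522, 0.007, -0.0998, 0.0441, 1], [0.0661, -0.3881, 0.1522, 0.007, -0.0998, 0.0441, 1], [0.0661, -0.3881, 0.1522, 0.007, -0.0998, 0.0441, 1], [0.0661, -0.3881, 0.1522, 0.007, -0.0998, 0.0441, 1]]]'

```text
time: 21.4
tool_pos: [0.4456, -0.2847, 0.1646]
tcp_rot: [0.196, 2.834, -0.042]
wrist_force: [0.7, 0.1, -0.9]
width: 0.355
grip_force: 39.5
```

Emit:
play_rows --commands '[[[0, 0, 0.08, 0, 0, 0, 1], [0, 0, 0.14, 0, 0, 0, 1], [0, 0, 0.16, 0, 0, 0, 1], [0, 0, 0.16, 0, 0, 0, 1], [0, 0, 0.16, 0, 0, 0, 1], [0, 0, 0.16, 0, 0, 0, 1]]]'

```text
time: 22.0
tool_pos: [0.4749, -0.2912, 0.0754]
tcp_rot: [0.195, 2.831, -0.046]
wrist_force: [0.9, -0.7, -0.2]
width: 0.36
grip_force: 39.6
```

```bash
python3 rep.py .0033
```

```text
face coords of underside [ 0.0689 -0.0419  0.0234] F in tool [-0.8599 -0.5407  0.4914] err [-0.0105 -0.0088  0.004 ] 22.0
```

Emit:
play_rows --commands '[[[-0.0077, 0.008, 0.01, -0.0075, -0.0074, 0.0013, 1], [-0.0077, 0.008, 0.02, -0.0075, -0.0074, 0.0013, 1], [-0.0077, 0.008, 0.03, -0.0075, -0.0074, 0.0013, 1], [-0.0077, 0.008, 0.03, -0.0075, -0.0074, 0.0013, 1], [-0.0077, 0.008, 0.03, -0.0075, -0.0074, 0.0013, 1], [-0.0077, 0.008, 0.03, -0.0075, -0.0074, 0.0013, 1]]]'

```text
time: 22.6
tool_pos: [0.4839, -0.2874, 0.0572]
tcp_rot: [0.195, 2.809, -0.012]
wrist_force: [0.3, -0.0, -0.8]
width: 0.355
grip_force: 39.5
```

```bash
python3 rep.py .0033
```

```text
face coords of underside [ 0.0712 -0.0368  0.0035] F in tool [0.0013 0.0051 0.8187] err [ 0.0146  0.0111 -0.0012] 22.6
```

Emit:
play_rows --commands '[[[0, 0, 0.002, 0, 0, 0, 1], [0, 0, 0.004, 0, 0, 0, 1], [0, 0, 0.006, 0, 0, 0, 1], [0, 0, 0.006, 0, 0, 0, 1], [0, 0, 0.006, 0, 0, 0, 1]]]'

```text
time: 23.1
tool_pos: [0.4849, -0.2875, 0.0538]
tcp_rot: [0.195, 2.809, -0.011]
wrist_force: [-2.2, 0.2, 2.7]
width: 0.357
grip_force: 40.3
```

```bash
python3 rep.py .0033
```

```text
face coords of underside [ 0.0712 -0.0367 -0.0001] F in tool [ 1.2256 -0.0735 -3.2558] err [ 0.0148  0.0111 -0.0012] 23.1
```

Surface contact is at 3 N. Now slide it down to the cleat.

Emit:
play_rows --commands '[[[0.0025, 0, 0, 0, 0, 0, 1], [0.005, 0, 0, 0, 0, 0, 1], [0.0075, 0, 0, 0, 0, 0, 1], [0.0075, 0, 0, 0, 0, 0, 1]]]'

```text
time: 23.5
tool_pos: [0.4826, -0.2878, 0.0536]
tcp_rot: [0.197, 2.805, -0.013]
wrist_force: [6.3, -0.2, 1.3]
width: 0.357
grip_force: 39.5
```

Emit:
play_rows --commands '[[[0.002, 0, 0, 0, 0, 0, 1], [0.004, 0, 0, 0, 0, 0, 1], [0.004, 0, 0, 0, 0, 0, 1]]]'

```text
time: 23.8
tool_pos: [0.4821, -0.2881, 0.0542]
tcp_rot: [0.198, 2.802, -0.015]
wrist_force: [8.9, 1.6, 2.4]
width: 0.356
grip_force: 39.4
```

```bash
python3 rep.py .0033
```

```text
face coords of underside [ 0.0687 -0.0378  0.0012] F in tool [-8.8818  2.8465  0.5556] err [ 0.0124  0.0186 -0.0033] 23.8
```

Emit:
play_rows --commands '[[[-0.001, 0, 0, 0, 0, 0, 0], [-0.001, 0, 0, 0, 0, 0, -0.2], [-0.001, 0, 0, 0, 0, 0, -0.2], [-0.001, 0, 0, 0, 0, 0, -0.2], [-0.001, 0, -0.01, 0, 0, 0, -0.2], [-0.001, 0, -0.05, 0, 0, 0, -0.2], [-0.001, 0, -0.13, 0, 0, 0, -0.2], [-0.001, 0, -0.2, 0, 0, 0, -0.2]]]'

```text
time: 24.6
tool_pos: [0.4397, -0.2825, 0.1662]
tcp_rot: [0.195, 2.811, -0.01]
wrist_force: [0.6, -0.4, 0.4]
width: 0.603
grip_force: 0.0
```

Emit:
play_rows --commands '[[[0, 0, 0, 0, 0, 0, -0.2], [0, 0, 0, 0, 0, 0, -0.2], [0, 0, 0, 0, 0, 0, -0.2], [0, 0, 0, 0, 0, 0, -0.2]]]'

```text
time: 25.0
tool_pos: [0.4399, -0.282, 0.1634]
tcp_rot: [0.196, 2.812, -0.008]
wrist_force: [-1.1, 0.0, 0.3]
width: 0.6
grip_force: 0.0
```

```bash
python3 - <<'E'
from workcell import bot
from h import *
s=bot.read_state();print(s['tool_pos']);chain([((.49,-.03,.26),pose(0)),((.479,.227,.26),pose(0)),((.479,.227,.085),pose(0))],s)
E
```

```text
[ 0.43993666 -0.28203926  0.16339586]
[-0.0731, 0.4301, -0.1379, -0.0018, 0.1028, -0.0438] rows>=5.5
[0.0183, 0.4283, 0.0, 0.0, 0.0, 0.0] rows>=5.1
[0.0, 0.0, 0.2917, 0.0, 0.0, 0.0] rows>=3.5
```

Emit:
play_rows --commands '[[[-0.0731, 0.4301, -0.1379, -0.0018, 0.1028, -0.0438, -0.2], [-0.0731, 0.4301, -0.1379, -0.0018, 0.1028, -0.0438, -0.2], [-0.0731, 0.4301, -0.1379, -0.0018, 0.1028, -0.0438, -0.2], [-0.0731, 0.4301, -0.1379, -0.0018, 0.1028, -0.0438, -0.2], [-0.0731, 0.4301, -0.1379, -0.0018, 0.1028, -0.0438, -0.2], [-0.0731, 0.4301, -0.1379, -0.0018, 0.1028, -0.0438, -0.2], [-0.0731, 0.4301, -0.1379, -0.0018, 0.1028, -0.0438, -0.2], [-0.0731, 0.4301, -0.1379, -0.0018, 0.1028, -0.0438, -0.2]]]'

```text
time: 25.8
tool_pos: [0.4902, -0.0304, 0.26]
tcp_rot: [-0.003, 3.142, -0.004]
wrist_force: [0.1, -0.0, 0.8]
width: 0.596
grip_force: 0.0
```

Emit:
play_rows --commands '[[[0.0183, 0.4283, 0, 0, 0, 0, -0.2], [0.0183, 0.4283, 0, 0, 0, 0, -0.2], [0.0183, 0.4283, 0, 0, 0, 0, -0.2], [0.0183, 0.4283, 0, 0, 0, 0, -0.2], [0.0183, 0.4283, 0, 0, 0, 0, -0.2], [0.0183, 0.4283, 0, 0, 0, 0, -0.2], [0.0183, 0.4283, 0, 0, 0, 0, -0.2], [0.0183, 0.4283, 0, 0, 0, 0, -0.2]]]'

```text
time: 26.6
tool_pos: [0.4797, 0.2244, 0.2596]
tcp_rot: [0.002, 3.141, -0.007]
wrist_force: [0.5, -1.1, 0.4]
width: 0.598
grip_force: 0.0
```

Emit:
play_rows --commands '[[[0, 0, 0.08, 0, 0, 0, -0.2], [0, 0, 0.16, 0, 0, 0, -0.2], [0, 0, 0.24, 0, 0, 0, -0.2], [0, 0, 0.285, 0, 0, 0, -0.2], [0, 0, 0.285, 0, 0, 0, -0.2], [0, 0, 0.285, 0, 0, 0, -0.2], [0, 0, 0.285, 0, 0, 0, -0.2], [0, 0, 0.285, 0, 0, 0, -0.2]]]'

```text
time: 27.4
tool_pos: [0.4824, 0.2262, 0.0925]
tcp_rot: [0.001, 3.135, -0.001]
wrist_force: [0.5, -0.7, 0.9]
width: 0.592
grip_force: 0.0
```

```bash
python3 go.py .479 .227 .014
```

```text
[0.48241045 0.22624352 0.09250658] 27.4
[0.0066, 0.0013, 0.1308, -0.0002, 0.0023, -0.0003] rows>=1.6
```

Emit:
play_rows --commands '[[[0.0066, 0.001, 0.04, 0, 0.0023, 0, -0.2], [0.0066, 0.001, 0.08, 0, 0.0023, 0, -0.2], [0.0066, 0.001, 0.12, 0, 0.0023, 0, -0.2], [0.0066, 0.001, 0.12, 0, 0.0023, 0, -0.2], [0.0066, 0.001, 0.12, 0, 0.0023, 0, -0.2], [0.0066, 0.001, 0.12, 0, 0.0023, 0, -0.2], [0.0066, 0.001, 0.12, 0, 0.0023, 0, -0.2]]]'

```text
time: 28.1
tool_pos: [0.4781, 0.227, 0.0197]
tcp_rot: [-0.0, -3.14, 0.002]
wrist_force: [-0.3, 0.2, 0.2]
width: 0.604
grip_force: 0.0
```

```bash
python3 go.py .479 .227 .014
```

```text
[0.47807036 0.22698082 0.0197233 ] 28.1
[-0.0016, 0.0, 0.0095, -0.0003, -0.0004, -0.0001] rows>=0.1
```

Emit:
play_rows --commands '[[[-0.0016, 0, 0.0095, 0, 0, 0, -0.2], [-0.0016, 0, 0.0095, 0, 0, 0, -0.2], [-0.0016, 0, 0.0095, 0, 0, 0, 1], [-0.0016, 0, 0.0095, 0, 0, 0, 1], [-0.0016, 0, 0.0095, 0, 0, 0, 1], [-0.0016, 0, 0.0095, 0, 0, 0, 1], [-0.0016, 0, 0.0095, 0, 0, 0, 1]]]' --force 40

```text
time: 28.8
tool_pos: [0.4776, 0.2264, 0.0123]
tcp_rot: [-0.0, -3.137, 0.003]
wrist_force: [-0.8, 0.1, 3.9]
width: 0.394
grip_force: 40.1
```

```bash
python3 go.py .478 .227 .26
```

```text
[0.47758702 0.22637559 0.01233216] 28.8
[0.0011, 0.0001, -0.4128, -0.0007, -0.0014, -0.0001] rows>=5.0
```

Emit:
play_rows --commands '[[[0, 0, -0.03, 0, 0, 0, 1], [0, 0, -0.1, 0, 0, 0, 1], [0, 0, -0.18, 0, 0, 0, 1], [0, 0, -0.26, 0, 0, 0, 1], [0, 0, -0.34, 0, 0, 0, 1], [0, 0, -0.4, 0, 0, 0, 1], [0, 0, -0.4, 0, 0, 0, 1], [0, 0, -0.4, 0, 0, 0, 1]]]'

```text
time: 29.6
tool_pos: [0.4789, 0.227, 0.2528]
tcp_rot: [-0.0, -3.139, 0.003]
wrist_force: [0.6, -0.2, -0.6]
width: 0.394
grip_force: 40.1
```

```bash
python3 - <<'E'
from workcell import bot
from h import *
s=bot.read_state(); print(s['width'],s['tool_pos'])
chain([((.48,-.03,.26),pose(0)),place(.0485,.0375,.12,.0124),place(.0485,.0375,.02,.0124)],s)
E
```

```text
0.3943568649897741 [0.47890329 0.22699512 0.25278338]
[-0.0019, -0.4283, -0.0113, -0.0005, -0.0009, -0.0001] rows>=5.1
[0.0667, -0.2936, 0.1795, 0.007, -0.0998, 0.0441] rows>=4.2
[-0.0, 0.0, 0.1667, 0.0, 0.0, 0.0] rows>=2.0
```

Emit:
play_rows --commands '[[[-0.0019, -0.4283, -0.0113, 0, 0, 0, 1], [-0.0019, -0.4283, -0.0113, 0, 0, 0, 1], [-0.0019, -0.4283, -0.0113, 0, 0, 0, 1], [-0.0019, -0.4283, -0.0113, 0, 0, 0, 1], [-0.0019, -0.4283, -0.0113, 0, 0, 0, 1], [-0.0019, -0.4283, -0.0113, 0, 0, 0, 1], [-0.0019, -0.4283, -0.0113, 0, 0, 0, 1], [-0.0019, -0.4283, -0.0113, 0, 0, 0, 1]]]'

```text
time: 30.4
tool_pos: [0.4787, -0.0293, 0.2576]
tcp_rot: [-0.001, -3.134, 0.002]
wrist_force: [0.2, 0.0, -0.9]
width: 0.395
grip_force: 40.2
```

Emit:
play_rows --commands '[[[0.0667, -0.2936, 0.1795, 0.007, -0.0998, 0.0441, 1], [0.0667, -0.2936, 0.1795, 0.007, -0.0998, 0.0441, 1], [0.0667, -0.2936, 0.1795, 0.007, -0.0998, 0.0441, 1], [0.0667, -0.2936, 0.1795, 0.007, -0.0998, 0.0441, 1], [0.0667, -0.2936, 0.1795, 0.007, -0.0998, 0.0441, 1], [0.0667, -0.2936, 0.1795, 0.007, -0.0998, 0.0441, 1], [0.0667, -0.2936, 0.1795, 0.007, -0.0998, 0.0441, 1], [0.0667, -0.2936, 0.1795, 0.007, -0.0998, 0.0441, 1]]]'

```text
time: 31.2
tool_pos: [0.4406, -0.2052, 0.1536]
tcp_rot: [0.193, 2.824, -0.035]
wrist_force: [-0.3, 0.4, 1.2]
width: 0.395
grip_force: 40.3
```

Emit:
play_rows --commands '[[[0, 0, 0.08, 0, 0, 0, 1], [0, 0, 0.14, 0, 0, 0, 1], [0, 0, 0.16, 0, 0, 0, 1], [0, 0, 0.16, 0, 0, 0, 1], [0, 0, 0.16, 0, 0, 0, 1], [0, 0, 0.16, 0, 0, 0, 1], [0, 0, 0.16, 0, 0, 0, 1], [0, 0, 0.16, 0, 0, 0, 1]]]'

```text
time: 32.0
tool_pos: [0.4686, -0.2115, 0.0624]
tcp_rot: [0.197, 2.823, -0.037]
wrist_force: [0.7, 0.9, -1.3]
width: 0.399
grip_force: 40.3
```

```bash
python3 rep.py .0137
```

```text
face coords of underside [0.0484 0.0362 0.0268] F in tool [-0.147   1.0379  1.4538] err [-0.004  -0.0021  0.0008] 32.0
```

Emit:
play_rows --commands '[[[0, 0.002, 0.015, 0, 0, 0, 1], [0, 0.002, 0.03, 0, 0, 0, 1], [0, 0.002, 0.038, 0, 0, 0, 1], [0, 0.002, 0.042, 0, 0, 0, 1], [0, 0.002, 0.042, 0, 0, 0, 1], [0, 0.002, 0.042, 0, 0, 0, 1]]]'

```text
time: 32.6
tool_pos: [0.4744, -0.2103, 0.038]
tcp_rot: [0.196, 2.829, -0.033]
wrist_force: [-20.9, 5.6, 30.1]
width: 0.39
grip_force: 59.4
```

```bash
python3 rep.py .0137
```

```text
face coords of underside [0.0462 0.0382 0.0019] F in tool [ 11.3657   2.5976 -35.1255] err [-0.0012 -0.0076  0.0016] 32.6
```

The force is 35 N, so I'll back off slightly before sliding.

Emit:
play_rows --commands '[[[0, 0, -0.004, 0, 0, 0, 1], [0.003, 0, -0.004, 0, 0, 0, 1], [0.005, 0, -0.004, 0, 0, 0, 1], [0.005, 0, -0.004, 0, 0, 0, 1], [0.005, 0, -0.004, 0, 0, 0, 1]]]'

```text
time: 33.1
tool_pos: [0.4719, -0.2101, 0.0377]
tcp_rot: [0.198, 2.827, -0.035]
wrist_force: [0.0, -0.1, -0.1]
width: 0.395
grip_force: 40.3
```

```bash
python3 rep.py .0137
```

```text
face coords of underside [0.0437 0.038  0.0023] F in tool [ 0.0157 -0.1436  0.1198] err [-0.0025 -0.0053  0.0006] 33.1
```

Emit:
play_rows --commands '[[[0.002, -0.0005, 0, 0, 0, 0, 1], [0.005, -0.0005, 0, 0, 0, 0, 1], [0.005, -0.0005, 0, 0, 0, 0, 1]]]'

```text
time: 33.4
tool_pos: [0.47, -0.2105, 0.0378]
tcp_rot: [0.198, 2.824, -0.036]
wrist_force: [1.8, 0.7, -1.2]
width: 0.39
grip_force: 40.2
```

Emit:
play_rows --commands '[[[0.002, 0, 0, 0, 0, 0, 1], [0.004, 0, 0, 0, 0, 0, 1], [0.004, 0, 0, 0, 0, 0, 1]]]'

```text
time: 33.7
tool_pos: [0.4696, -0.2108, 0.0384]
tcp_rot: [0.199, 2.82, -0.037]
wrist_force: [7.0, 3.1, -0.0]
width: 0.396
grip_force: 40.2
```

```bash
python3 rep.py .0137
```

```text
face coords of underside [0.0418 0.0371 0.0037] F in tool [-6.2094  4.0299  2.0444] err [-0.0042  0.0009 -0.0002] 33.7
```

Touching the cleat. Ease down, release and lift.

Emit:
play_rows --commands '[[[0, 0, 0.003, 0, 0, 0, 1], [-0.0005, 0, 0.003, 0, 0, 0, 0], [-0.0005, 0, 0.003, 0, 0, 0, -0.2], [-0.0005, 0, 0.003, 0, 0, 0, -0.2], [-0.0005, 0, -0.01, 0, 0, 0, -0.2], [-0.0005, 0, -0.05, 0, 0, 0, -0.2], [-0.0005, 0, -0.13, 0, 0, 0, -0.2], [-0.0005, 0, -0.2, 0, 0, 0, -0.2]]]'

```text
time: 34.5
tool_pos: [0.4298, -0.204, 0.152]
tcp_rot: [0.198, 2.827, -0.034]
wrist_force: [0.8, -0.4, -0.2]
width: 0.597
grip_force: 0.0
```

Emit:
play_rows --commands '[[[0, 0, -0.1, 0, 0, 0, -0.1], [0, 0, -0.1, 0, 0, 0, -0.1], [0, 0, -0.1, 0, 0, 0, -0.1], [0, 0, -0.1, 0, 0, 0, -0.1], [0, 0, -0.1, 0, 0, 0, -0.1]]]'

```text
time: 35.0
tool_pos: [0.4119, -0.2009, 0.2055]
tcp_rot: [0.198, 2.83, -0.032]
wrist_force: [0.2, -0.4, -0.8]
width: 0.55
grip_force: 0.0
```

```bash
python3 - <<'E'
from workcell import bot
from h import *
s=bot.read_state();print(s['tool_pos']);cv2.imwrite('pics/w5.png',bot.read_camera('wrist'))
chain([((.47,-.03,.26),pose(0)),((.485,.1525,.26),pose(0)),((.485,.1525,.095),pose(0))],s)
E
```

```text
[ 0.41188831 -0.20087607  0.20548719]
[-0.081, 0.2954, -0.07, -0.0071, 0.0971, -0.0441] rows>=3.8
[-0.025, 0.3042, 0.0, 0.0, 0.0, 0.0] rows>=3.7
[0.0, 0.0, 0.275, 0.0, 0.0, 0.0] rows>=3.3
```

View pics/w5.png

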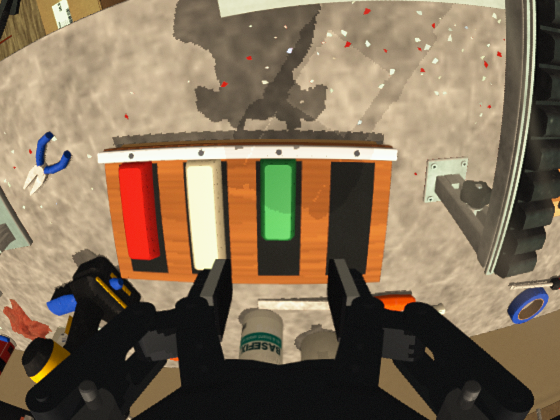

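Red, white and green lie straight in their bays against the cleat, at about (138,210), (205,215) and (279,200). The left bay at (350,215) is free. Now the cork.

Emit:
play_rows --commands '[[[-0.081, 0.2954, -0.07, -0.0071, 0.0971, -0.0441, -0.25], [-0.081, 0.2954, -0.07, -0.0071, 0.0971, -0.0441, -0.25], [-0.081, 0.2954, -0.07, -0.0071, 0.0971, -0.0441, -0.25], [-0.081, 0.2954, -0.07, -0.0071, 0.0971, -0.0441, -0.25], [-0.081, 0.2954, -0.07, -0.0071, 0.0971, -0.0441, -0.25], [-0.081, 0.2954, -0.07, -0.0071, 0.0971, -0.0441, -0.25], [-0.081, 0.2954, -0.07, -0.0071, 0.0971, -0.0441, -0.25], [-0.081, 0.2954, -0.07, -0.0071, 0.0971, -0.0441, -0.25]]]'

```text
time: 35.85
tool_pos: [0.47, -0.0318, 0.2612]
tcp_rot: [0.003, 3.14, -0.004]
wrist_force: [0.2, 0.2, -0.5]
width: 0.623
grip_force: 0.0
```

Emit:
play_rows --commands '[[[-0.022, 0.3042, 0, 0, 0, 0, -0.25], [-0.022, 0.3042, 0, 0, 0, 0, -0.25], [-0.022, 0.3042, 0, 0, 0, 0, -0.25], [-0.022, 0.3042, 0, 0, 0, 0, -0.25], [-0.022, 0.3042, 0, 0, 0, 0, -0.25], [-0.022, 0.3042, 0, 0, 0, 0, -0.25], [-0.022, 0.3042, 0, 0, 0, 0, -0.25]]]'

```text
time: 36.55
tool_pos: [0.484, 0.1501, 0.2617]
tcp_rot: [0.003, 3.138, -0.005]
wrist_force: [-0.1, -0.1, -0.7]
width: 0.626
grip_force: 0.0
```

Emit:
play_rows --commands '[[[0, 0, 0.08, 0, 0, 0, -0.25], [0, 0, 0.16, 0, 0, 0, -0.25], [0, 0, 0.24, 0, 0, 0, -0.25], [0, 0, 0.27, 0, 0, 0, -0.25], [0, 0, 0.27, 0, 0, 0, -0.25], [0, 0, 0.27, 0, 0, 0, -0.25], [0, 0, 0.27, 0, 0, 0, -0.25], [0, 0, 0.27, 0, 0, 0, -0.25]]]'

```text
time: 37.35
tool_pos: [0.4867, 0.1514, 0.1024]
tcp_rot: [0.001, 3.134, -0.002]
wrist_force: [0.1, -0.5, -0.1]
width: 0.625
grip_force: 0.0
```

```bash
python3 go.py .483 .1525 .02
```

```text
[0.48674416 0.15144157 0.10237173] 37.35
[0.0073, 0.002, 0.1372, -0.0005, 0.0025, -0.0003] rows>=1.6
```

Emit:
play_rows --commands '[[[0.005, 0.002, 0.04, 0, 0.0025, 0, -0.25], [0.005, 0.002, 0.08, 0, 0.0025, 0, -0.25], [0.005, 0.002, 0.12, 0, 0.0025, 0, -0.25], [0.005, 0.002, 0.135, 0, 0.0025, 0, -0.25], [0.005, 0.002, 0.135, 0, 0.0025, 0, -0.25], [0.005, 0.002, 0.135, 0, 0.0025, 0, -0.25], [0.005, 0.002, 0.135, 0, 0.0025, 0, -0.25], [0.005, 0.002, 0.135, 0, 0.0025, 0, -0.25]]]'

```text
time: 38.15
tool_pos: [0.4834, 0.1526, 0.0204]
tcp_rot: [-0.0, -3.14, 0.003]
wrist_force: [0.2, 0.2, 0.8]
width: 0.621
grip_force: 0.0
```

```bash
python3 go.py .483 .1525 .017
```

```text
[0.48338077 0.15262875 0.0203775 ] 38.15
[0.0006, -0.0002, 0.0056, -0.0006, -0.0005, -0.0001] rows>=0.1
```

Emit:
play_rows --commands '[[[0, 0, 0.005, 0, 0, 0, -0.25], [0, 0, 0.005, 0, 0, 0, -0.25], [0, 0, 0.005, 0, 0, 0, 1], [0, 0, 0.005, 0, 0, 0, 1], [0, 0, 0.005, 0, 0, 0, 1], [0, 0, 0.005, 0, 0, 0, 1], [0, 0, 0.005, 0, 0, 0, 1]]]' --force 40

```text
time: 38.85
tool_pos: [0.4824, 0.1523, 0.0162]
tcp_rot: [-0.0, -3.138, 0.004]
wrist_force: [-0.0, 0.2, 2.3]
width: 0.462
grip_force: 40.3
```

Emit:
play_rows --commands '[[[0, 0, -0.03, 0, 0, 0, 1], [0, 0, -0.1, 0, 0, 0, 1], [0, 0, -0.18, 0, 0, 0, 1], [0, 0, -0.26, 0, 0, 0, 1], [0, 0, -0.34, 0, 0, 0, 1], [0, 0, -0.4, 0, 0, 0, 1], [0, 0, -0.4, 0, 0, 0, 1], [0, 0, -0.4, 0, 0, 0, 1]]]'

```text
time: 39.65
tool_pos: [0.4834, 0.153, 0.2567]
tcp_rot: [-0.0, -3.139, 0.003]
wrist_force: [-0.9, -0.1, -0.7]
width: 0.461
grip_force: 40.1
```

```bash
python3 - <<'E'
from workcell import bot
from h import *
s=bot.read_state(); print(s['width'],s['tool_pos'])
chain([((.48,-.06,.26),pose(0)),place(.042,.1125,.12,.009),place(.042,.1125,.02,.009)],s)
E
```

```text
0.46144718218474573 [0.4834309  0.15302345 0.25672765]
[0.0057, -0.3551, -0.0047, -0.0007, -0.0007, -0.0001] rows>=4.3
[0.0612, -0.1181, 0.1774, 0.007, -0.0998, 0.0441] rows>=2.7
[-0.0, 0.0, 0.1667, 0.0, 0.0, 0.0] rows>=2.0
```

Emit:
play_rows --commands '[[[0.0057, -0.3551, -0.0047, 0, 0, 0, 1], [0.0057, -0.3551, -0.0047, 0, 0, 0, 1], [0.0057, -0.3551, -0.0047, 0, 0, 0, 1], [0.0057, -0.3551, -0.0047, 0, 0, 0, 1], [0.0057, -0.3551, -0.0047, 0, 0, 0, 1], [0.0057, -0.3551, -0.0047, 0, 0, 0, 1], [0.0057, -0.3551, -0.0047, 0, 0, 0, 1], [0.0057, -0.3551, -0.0047, 0, 0, 0, 1]]]'

```text
time: 40.45
tool_pos: [0.4793, -0.0587, 0.2584]
tcp_rot: [0.002, -3.136, 0.003]
wrist_force: [0.6, 1.2, -0.0]
width: 0.462
grip_force: 40.3
```

Emit:
play_rows --commands '[[[0.06, -0.1181, 0.04, 0.007, -0.0998, 0.0441, 1], [0.06, -0.1181, 0.1, 0.007, -0.0998, 0.0441, 1], [0.0612, -0.1181, 0.1774, 0.007, -0.0998, 0.0441, 1], [0.0612, -0.1181, 0.1774, 0.007, -0.0998, 0.0441, 1], [0.0612, -0.1181, 0.1774, 0.007, -0.0998, 0.0441, 1], [0.0612, -0.1181, 0.1774, 0.007, -0.0998, 0.0441, 1], [0.0612, -0.1181, 0.1774, 0.007, -0.0998, 0.0441, 1], [0.0612, -0.1181, 0.1774, 0.007, -0.0998, 0.0441, 1]]]'

```text
time: 41.25
tool_pos: [0.4461, -0.132, 0.1574]
tcp_rot: [0.194, 2.82, -0.038]
wrist_force: [0.2, -0.2, -0.4]
width: 0.461
grip_force: 40.3
```

Emit:
play_rows --commands '[[[0, 0, 0.08, 0, 0, 0, 1], [0, 0, 0.14, 0, 0, 0, 1], [0, 0, 0.16, 0, 0, 0, 1], [0, 0, 0.16, 0, 0, 0, 1], [0, 0, 0.16, 0, 0, 0, 1], [0, 0, 0.16, 0, 0, 0, 1], [0, 0, 0.16, 0, 0, 0, 1], [0, 0, 0.16, 0, 0, 0, 1]]]'

```text
time: 42.05
tool_pos: [0.4722, -0.136, 0.0633]
tcp_rot: [0.197, 2.823, -0.037]
wrist_force: [0.3, -0.4, -0.4]
width: 0.461
grip_force: 40.3
```

```bash
python3 rep.py .0098
```

```text
face coords of underside [0.0421 0.1114 0.0259] F in tool [-0.1697 -0.3297  0.4879] err [-0.0037 -0.0013  0.001 ] 42.05
```

Emit:
play_rows --commands '[[[0, 0.0015, 0.015, 0, 0, 0, 1], [0, 0.0015, 0.03, 0, 0, 0, 1], [0, 0.0015, 0.037, 0, 0, 0, 1], [0, 0.0015, 0.037, 0, 0, 0, 1], [0, 0.0015, 0.037, 0, 0, 0, 1], [0, 0.0015, 0.037, 0, 0, 0, 1]]]'

```text
time: 42.65
tool_pos: [0.4784, -0.1358, 0.0407]
tcp_rot: [0.197, 2.825, -0.036]
wrist_force: [-0.7, -0.2, -0.6]
width: 0.462
grip_force: 40.3
```

```bash
python3 rep.py .0098
```

```text
face coords of underside [0.0409 0.1125 0.0025] F in tool [ 0.8604 -0.2793  0.3657] err [-0.0031 -0.0038  0.0009] 42.65
```

Emit:
play_rows --commands '[[[0, 0, 0.002, 0, 0, 0, 1], [0, 0, 0.0035, 0, 0, 0, 1], [0.002, 0, 0.0035, 0, 0, 0, 1], [0.005, 0, 0.0035, 0, 0, 0, 1], [0.005, 0, 0.0035, 0, 0, 0, 1]]]'

```text
time: 43.15
tool_pos: [0.4757, -0.1353, 0.0377]
tcp_rot: [0.197, 2.825, -0.035]
wrist_force: [0.5, 0.4, -1.7]
width: 0.46
grip_force: 40.3
```

```bash
python3 rep.py .0098
```

```text
face coords of underside [0.0374 0.1126 0.0005] F in tool [0.1497 0.4421 1.7732] err [-0.003  -0.0041  0.0009] 43.15
```

Emit:
play_rows --commands '[[[0.002, 0, 0.001, 0, 0, 0, 1], [0.005, 0, 0.001, 0, 0, 0, 1], [0.005, 0, 0.001, 0, 0, 0, 1]]]'

```text
time: 43.45
tool_pos: [0.4755, -0.1357, 0.0377]
tcp_rot: [0.198, 2.821, -0.037]
wrist_force: [5.1, 1.1, -0.3]
width: 0.459
grip_force: 40.3
```

Emit:
play_rows --commands '[[[0.002, 0, 0, 0, 0, 0, 1], [0.004, 0, 0, 0, 0, 0, 1], [0.004, 0, 0, 0, 0, 0, 1]]]'

```text
time: 43.75
tool_pos: [0.4752, -0.136, 0.0383]
tcp_rot: [0.197, 2.817, -0.038]
wrist_force: [8.9, 2.0, -1.6]
width: 0.461
grip_force: 40.4
```

```bash
python3 rep.py .0098
```

```text
face coords of underside [0.0372 0.1119 0.0012] F in tool [-7.6252  3.2208  4.1821] err [-0.0046  0.0048  0.0006] 43.75
```

The cork is against the cleat. Press it down lightly, release, lift, and look.

Emit:
play_rows --commands '[[[-0.0005, 0, 0.002, 0, 0, 0, 1], [-0.0005, 0, 0.002, 0, 0, 0, 0], [-0.0005, 0, 0.002, 0, 0, 0, -0.25], [-0.0005, 0, 0.002, 0, 0, 0, -0.25], [-0.0005, 0, -0.01, 0, 0, 0, -0.25], [-0.0005, 0, -0.05, 0, 0, 0, -0.25], [-0.0005, 0, -0.13, 0, 0, 0, -0.25], [-0.0005, 0, -0.2, 0, 0, 0, -0.25]]]'

```text
time: 44.55
tool_pos: [0.4338, -0.129, 0.1508]
tcp_rot: [0.197, 2.827, -0.035]
wrist_force: [0.8, -0.9, -0.6]
width: 0.623
grip_force: 0.0
```

Emit:
play_rows --commands '[[[0, -0.12, -0.1, 0, 0, 0, -0.25], [0, -0.18, -0.1, 0, 0, 0, -0.25], [0, -0.18, -0.1, 0, 0, 0, -0.25], [0, -0.18, -0.1, 0, 0, 0, -0.25], [0, -0.18, -0.1, 0, 0, 0, -0.25], [0, -0.18, -0.1, 0, 0, 0, -0.25]]]'

```text
time: 45.15
tool_pos: [0.4014, -0.2322, 0.2062]
tcp_rot: [0.197, 2.827, -0.033]
wrist_force: [-0.7, 0.7, -0.8]
width: 0.625
grip_force: 0.0
```

```bash
python3 - <<'E'
from workcell import bot
from h import *
import pickle
s=bot.read_state();w=bot.camera_params('wrist');a=bot.read_camera('wrist');pickle.dump((s,w),open('w6.pkl','wb'))
cv2.imwrite('pics/w6.png',a)
# overlay expected outlines
for (n,d),y in zip(DIM.items(),(-.1125,-.0375,.0375,.1125)):
    b=box(d[0]/2,y,d[2]/2,0,d)@FQ.as_matrix().T+FO
    h=cv2.convexHull(proj(b,w,True).astype(np.float32)); cv2.polylines(a,[np.round(h).astype(int)],True,(255,0,255),1)
cv2.imwrite('pics/w6o.png',cv2.resize(a[100:320,60:440],None,fx=2.1,fy=2.1,interpolation=cv2.INTER_CUBIC)); print(s['wrist_force'])
E
```

```text
[-0.71339698  0.6905467  -0.78455056]
```

View pics/w6o.png

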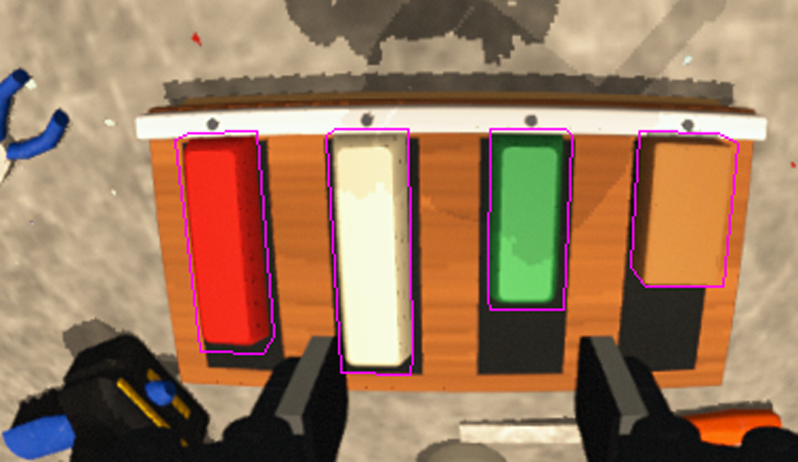

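All four pieces lie inside the outlines I expected, straight in their bays with lower ends at the cleat. The gripper is clear, so I'm handing in.

```bash
python3 -c "
from workcell import bot
print(bot.finish_job())"
```

```text
the job is handed in; nothing more can be done
None
```

The job is handed in: from right to left, red, white, green and cork each lie flat, straight and against the cleat in their bays, and I never moved the tin; the arm had taken about 45 of the 117 s.

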